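# Tip the clay roller out of its tube and lay it in the rest

## Task

The wooden clay roller is inside the grey tube on the tipping stand. Tip the tube mouth-down so that the roller slides out against the little lip by itself, then take its bare end, lift it over the lip, draw it out along the tube and lay it centrally in the two saddles of the plywood rest. Do not let the roller fall: not on the table, and not into the rest; leave the other things on the table where they stand, and let go of everything at the end.

Things in the scene. Friction and masses are not known exactly. Their poses are not given: they have to be found in the camera images.
- tube (a joint): Hinge of the tipping tube, rad: the angle of the tube's mouth end BELOW level. 0 = tube level, negative = mouth up (it starts at about -0.45), +0.6 = the stop, mouth down as far as it goes. The lower limit is -0.75. A stiff friction hinge (0.4 N m, about 5 N pressed near the mouth): the tube stays where it is left.
- tube_mouth (a point): Centre of the open mouth of the tube, moving with it. x runs along the tube from mouth to closed end, y level (parallel to the hinge), z square to the tube, upward. Smooth grey round pipe, outside diameter 56 mm, bore 48, inside depth 170, slippery inside (friction 0.25). The hinge crosses its axis 90 mm behind the mouth (x = +90 mm). The mouth faces roughly to the robot's right (-y).
- tube_lip (a point): Inner foot of the lip, moving and turned as tube_mouth, 55 mm in front of it and 24 mm below the tube axis. A tongue 15 mm wide, 4 mm thick, level with the bore's bottom, runs from the mouth to a lip 8 mm high, 4 mm thick. Mouth down, the roller slides to the lip: 55 mm lies bare, axis 14 mm above the tongue. Raise it over 8 mm to clear the lip (bore play 20 mm), then draw it out 95 mm.
- stand: Fixed plywood stand that carries the tube: base plate 160 x 120 x 12 mm, two upright cheeks (55 mm wide, 12 mm thick, 40 to 52 mm either side of the centre, 227 mm high) with the hinge between them 200 mm above the table. Origin on the table right below the hinge; x as the level tube (from mouth to closed end), z up.
- roller: Plain round beech clay roller, 28 mm diameter, 150 mm long, about 75 g; origin at its centre, x along its axis (both ends alike). It starts fully inside the tube, resting on the closed end, its near end 20 mm below the rim.
- rest: Fixed plywood roller rest: base plate 110 x 90 x 12 mm with two V-shaped saddles (45 degree sides, 12 mm thick, 48 mm apart centre to centre, open at the top, arms reaching 70 mm high and about 35 mm to either side). Origin on the table under its centre; x runs along the line of the two saddles, z up.
- rest_seat (a point): Where the roller's centre belongs: midway between the two saddles of the rest, 60 mm above the table; x along the line of the saddles, which is the roller's axis when it lies in them.
- bowl: Bystander: small terracotta bowl, 84 mm across, 42 mm high; origin at the centre of its foot.
- jar: Bystander: clear jar with a steel lid, 68 mm diameter, 100 mm high; origin at the centre of its foot.
- bottle: Bystander: clear drinks bottle, 64 mm diameter, 200 mm high; origin at the centre of its foot.
- mug: Bystander: white mug, 80 mm diameter, 85 mm high; origin at the centre of its foot.
- vase: Bystander: terracotta vase, 92 mm across, 130 mm high; origin at the centre of its foot.
- spatula: Bystander: clay spatula 190 mm long, lying flat; origin on its underside, x along it.
- brush: Bystander: brush 180 mm long, lying flat; origin on its underside, x along it.
Not all that is in view belongs to the job. What is shaped like the rest but black or yellow is not meant.

How it is judged:
By the outcome, as a careful person would: the job done as asked, in the order asked, and still so for the second after the job is handed in, with the robot touching nothing.
It also fails if it takes over 58 s, if anything falls off the work surface, if the arm or the gripper's body presses on something with over 40 N, if the wrist force passes 120 N, or if a joint passes its speed limit or range.

## Robot

A 7-joint arm with a two-finger parallel gripper is mounted at the origin on the work surface. World frame = base frame: x ahead of the robot, y to its left, z up, the work surface at z = 0. Lengths are in m, angles in rad, forces in N, time in s.
With the tool pointing down it reaches from about 0.35 to 0.9 m from the base axis. Payload 7.2 kg.
Tool frame: the origin (TCP) lies on the centre line of the jaws, within the pads' length; the fingertips stand 19 mm ahead of it and the grasp point (between the pads) is the TCP; z points along the fingers, y is the direction in which the jaws open and shut (so a half turn about z gives the same grasp; the last joint's range is limited). The gripper opens to 88 mm and grips with 3 to 60 N. Pads are 20 mm wide; open, the fingers measure 115 mm over their backs; the gripper's body (75 mm by 178 mm) begins 61 mm behind the grasp point.
Start: joints at [1.186, 0.411, -0.013, 1.596, 0.006, 1.134, -0.082], TCP at [0.195, -0.594, 0.219] pointing down, gripper open.
Joint ranges: [-2.95, 2.95], [-0.29, 1.99], [-1.47, 1.44], [0.14, 2.54], [-1.03, 4.17], [0.13, 1.85], [-2.86, 2.86]. Speed limits (rad/s): [2.39, 2.39, 3.01, 3.01, 3.14, 3.14, 3.14].

## Interface

Orientations are given as a unit quaternion [x, y, z, w].
In Python, from workcell import readout, cams, env, finder gives the robot as it stands.
- The arm moves only by the tool carry_out, never from a script. Its argument "plan" is a list of rows, each an object with "slide": the shift along the tool's x, y, z in cm, a list of three; "turn": the turn about the tool's z in rad; "claw": the finger opening in cm, from 0 to 8.78. A call has 1 to 20 rows; each row is the pose to reach, as a shift and turn from the pose commanded when the call began, along the tool's axes at that moment; what a row does not reach only later rows make up. A row lasts 1/10 s, in which the tool goes at most 50 mm and 8.59 degrees, less where a joint would pass 70% of its speed; a pose out of reach is approached as far as the arm can. A call with a gripper value outside its range is refused whole. The fingers move at their own pace and stop on an object; "newtons" is the grip in N (left out, the last holds). Time passes only in rows, so rows that repeat a pose let the fingers close. It gives the time, the measured TCP pose, the force and the opening at its end, in the units of the state.
- readout.get_state(): the state, without advancing time (a new reading comes with each control period).
- cams.get_image(name): name is "scene" or "top" or "wrist"; returns a dict with "pixels" (400x640x3 uint8, red, green, blue), "fovy" (degrees; the focal length in pixels is half the picture's height over the tangent of half this angle, whatever the lens; pixels are square), "cx", "cy" (the principal point, pixels), "pose" (4x4, takes a point from camera to world coordinates). Camera axes: x right, y up, looking along -z (the intrinsics and any distortion apply to the point x, -y, -z); pixel columns grow to the right and rows downward; lengths in m; the calibration is good to about 2 mm. A picture is of the moment at which its call begins. There is no depth.
- env.finish_job(): hands the job in, once; it reports no verdict.
Trained networks look in a picture, given as the dict that the camera call returned (one of the last four; its "shot" number tells which), for a name from the list of things; names that differ only in an ending like _2 or _b are one class to them, and where a whole thing is asked for, a point or a joint stands for the part that bears it (a point fixed in the world has none). Each returns a list of dicts, best first, with "conf" (0 to 1); they miss things now and then, are a little off and sometimes report something else, mostly with a low value. They report only what shows in the picture. A call takes as long as a camera call. They do not tell look-alikes from the thing itself.
- finder.search_frame(picture, thing): "bbox" ([centre column, centre row, width, height] in pixels, round what is visible of it).
- finder.cut_out(picture, thing): "mask" (400x640 bool, what is visible of it) and "bbox" ([centre column, centre row, width, height] in pixels, round what is visible of it).
The state is a dict: "time": time; "joint_positions": joint angles; "qd": joint speeds; "joint_efforts": joint torques, N m; "tcp_pos": TCP position; "tcp_rot": TCP orientation; "force": force on the tool from outside, world axes, zero at the start; "wrist_torque": the same for the moment, N m; "gripper_width": opening from 0.0 (shut) to 1.0 (fully open).
Only numpy, scipy, OpenCV 4.12 (cv2) and the standard library are available. Lean on these libraries where they do the work, as an engineer would, in place of code of your own. Each camera call takes 0.05 s, during which the arm holds its last target.

## Working session

There is one attempt and no reset: what is moved stays moved. The work goes in short steps, Python scripts to look and compute and a tool call to move; the robot and the scene stay as the last step left them, time stands still between calls to the robot, and variables do not carry over. Pictures are saved under pics/ and viewed, and the job is handed in when it is done.

Besides the shell and the picture viewer there is one more tool, called after "Call:" as name([rows], argument=value, ...), one row to a line, values as JSON. carry_out: Moves the arm, as the interface text tells. Its arguments: {"type":"object","properties":{"plan":{"type":"array"},"newtons":{"type":"number"}},"required":["plan"]}

```bash
ls; mkdir -p pics
python3 - <<'E'
from workcell import readout, cams
import cv2
s=readout.get_state();print({k:s[k] for k in s})
for n in ['scene','top','wrist']:
    p=cams.get_image(n); print(n,p['fovy'],p['cx'],p['cy'],p['pose'],[k for k in p])
    cv2.imwrite(f'pics/{n}0.png',p['pixels'][:,:,::-1])
E
```

```text
pics
{'time': 0.0, 'joint_positions': array([ 1.18579247,  0.41187459, -0.01269505,  1.5970232 ,  0.00564387,
        1.13431463, -0.08218931]), 'qd': array([-0.00100299, -0.00066189, -0.00067296,  0.00096368,  0.00183798,
       -0.00033415, -0.00017592]), 'joint_efforts': array([-7.45186321e-05, -5.87957525e+01,  6.41547460e-01, -2.91084248e+01,
       -5.38245868e-02,  1.79404404e-02,  1.76025314e-04]), 'tcp_pos': array([ 0.19448562, -0.59343766,  0.2184335 ]), 'tcp_rot': array([ 9.87477299e-01,  1.57759174e-01, -2.02767088e-04, -7.65822820e-04]), 'force': array([0.06603867, 0.15082062, 0.58816579]), 'wrist_torque': array([ 0.01505382, -0.01078964,  0.01993769]), 'gripper_width': 1.0002236979023313}
scene 46.52018926418416 318.0078139531229 205.02449353345278 [[ 8.91688334e-01 -3.50467442e-01  2.86468999e-01  9.65510426e-01]
 [ 4.52648670e-01  6.88929705e-01 -5.66113984e-01 -7.96539057e-01]
 [ 1.04751713e-03  6.34467046e-01  7.72949203e-01  1.24322598e+00]
 [ 0.00000000e+00  0.00000000e+00  0.00000000e+00  1.00000000e+00]] ['pixels', 'fovy', 'cx', 'cy', 'pose', 'shot']
top 46.68265784073249 321.4262123101546 196.38202848402773 [[ 0.01882677  0.99858208 -0.04979332  0.50133024]
 [-0.99973102  0.01812705 -0.01446684 -0.00180818]
 [-0.01354372  0.05005229  0.99865476  1.32877221]
 [ 0.          0.          0.          1.        ]] ['pixels', 'fovy', 'cx', 'cy', 'pose', 'shot']
wrist 71.76492685991262 321.6194969644506 196.10862705526108 [[ 0.31062116  0.9120668   0.26767264  0.26789724]
 [-0.950532    0.29859814  0.08560418 -0.57016178]
 [-0.00184982 -0.28102188  0.95969958  0.38493148]
 [ 0.          0.          0.          1.        ]] ['pixels', 'fovy', 'cx', 'cy', 'pose', 'shot']
```

View pics/scene0.png

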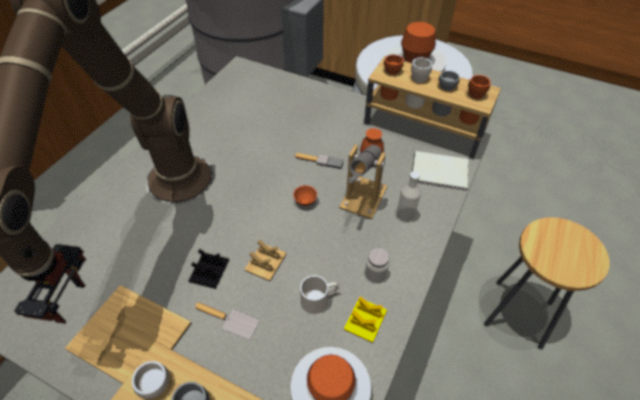

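View pics/top0.png

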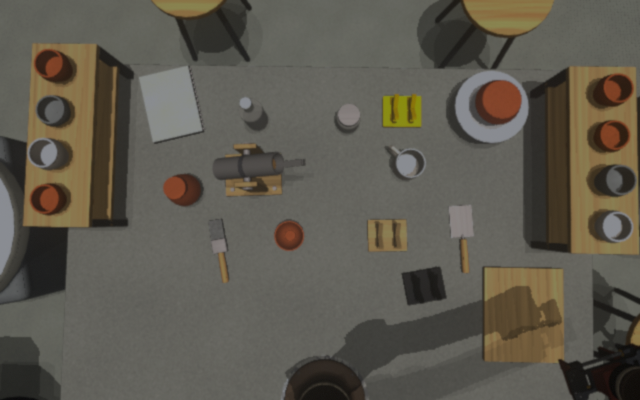

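View pics/wrist0.png

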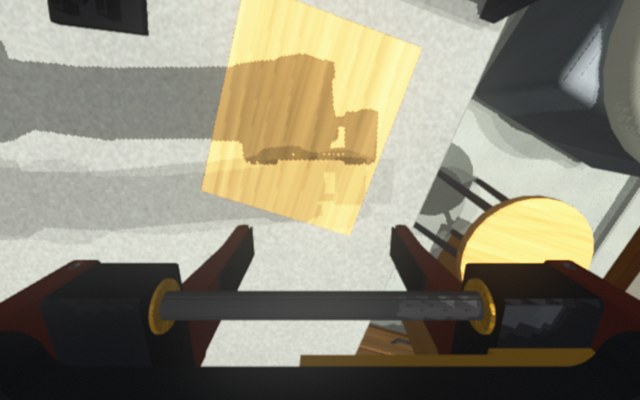

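The plywood rest is at top (388,235). The look-alikes are black at (424,286) and yellow at (402,110), so the plywood one fits. The stand and tube are at (253,175) with the mouth to the right. Enlarging these now.

```bash
cat > h.py <<'E'
import numpy as np, cv2
from workcell import readout, cams, env, finder
def K(p):
    f=200/np.tan(np.radians(p['fovy'])/2); return f,p['cx'],p['cy']
def proj(p,X):
    X=np.atleast_2d(X); f,cx,cy=K(p); T=np.linalg.inv(p['pose']); c=X@T[:3,:3].T+T[:3,3]
    return np.c_[cx+f*c[:,0]/-c[:,2], cy-f*c[:,1]/-c[:,2]]
def ray(p,u,v):
    f,cx,cy=K(p); d=p['pose'][:3,:3]@np.array([(u-cx)/f,-(v-cy)/f,-1]); return p['pose'][:3,3],d
def atz(p,u,v,z):
    o,d=ray(p,u,v); return o+d*(z-o[2])/d[2]
def crop(p,u,v,w,h,s,name,pts=None):
    im=p['pixels'][:,:,::-1].copy(); u0,v0=int(u-w/2),int(v-h/2)
    u0=max(u0,0);v0=max(v0,0)
    c=cv2.resize(im[v0:v0+h,u0:u0+w],None,fx=s,fy=s,interpolation=cv2.INTER_CUBIC)
    if pts is not None:
        for q in pts: cv2.circle(c,(int((q[0]+.5-u0)*s),int((q[1]+.5-v0)*s)),2,(0,255,0),-1)
    cv2.imwrite(f'pics/{name}.png',c)
E
python3 - <<'E'
from h import *
t=cams.get_image('top'); s=cams.get_image('scene')
for n in ['stand','rest','tube','roller','bowl','jar','bottle','mug','vase']:
  for p,m in ((t,'top'),(s,'scene')):
    print(n,m,[(round(r['conf'],2),np.round(r['bbox'],1).tolist()) for r in finder.search_frame(p,n)][:3])
crop(t,255,170,110,80,7,'t1'); crop(t,390,235,60,50,12,'t2')
crop(s,370,170,80,100,6,'s1'); crop(s,265,258,60,50,12,'s2')
E
```

```text
stand top [(0.58, [260.1, 169.8, 91.1, 52.5])]
stand scene [(0.92, [363.1, 182.2, 51.2, 72.2])]
rest top [(0.92, [401.7, 113.0, 38.8, 33.1]), (0.85, [385.6, 235.3, 37.9, 35.7]), (0.57, [422.4, 286.9, 38.1, 38.2])]
rest scene [(0.83, [263.9, 260.4, 35.9, 44.7]), (0.71, [364.6, 318.3, 45.5, 45.2]), (0.32, [228.6, 322.9, 64.8, 34.8])]
tube top [(0.81, [258.6, 165.9, 93.8, 30.9])]
tube scene []
roller top []
roller scene [(0.49, [362.0, 169.7, 11.2, 13.3])]
bowl top [(0.73, [288.6, 236.1, 30.1, 33.1]), (0.51, [349.6, 119.1, 26.9, 32.6])]
bowl scene [(0.56, [306.6, 197.1, 26.5, 21.5]), (0.27, [363.1, 182.5, 49.9, 73.6])]
jar top [(0.96, [350.1, 118.8, 25.9, 30.3]), (0.64, [260.6, 168.6, 94.1, 50.7]), (0.51, [387.8, 236.4, 43.3, 28.1])]
jar scene [(0.69, [378.4, 265.4, 22.1, 33.9])]
bottle top [(0.79, [253.6, 113.7, 28.5, 37.7])]
bottle scene [(0.56, [410.2, 198.8, 24.0, 49.1]), (0.55, [307.2, 196.8, 24.3, 21.0])]
mug top [(0.71, [408.2, 166.4, 37.3, 36.6])]
mug scene [(0.71, [321.2, 296.9, 43.8, 41.0])]
vase top [(0.88, [181.8, 189.7, 34.9, 32.2])]
vase scene [(0.72, [373.4, 139.4, 24.2, 25.8])]
```

View pics/t1.png

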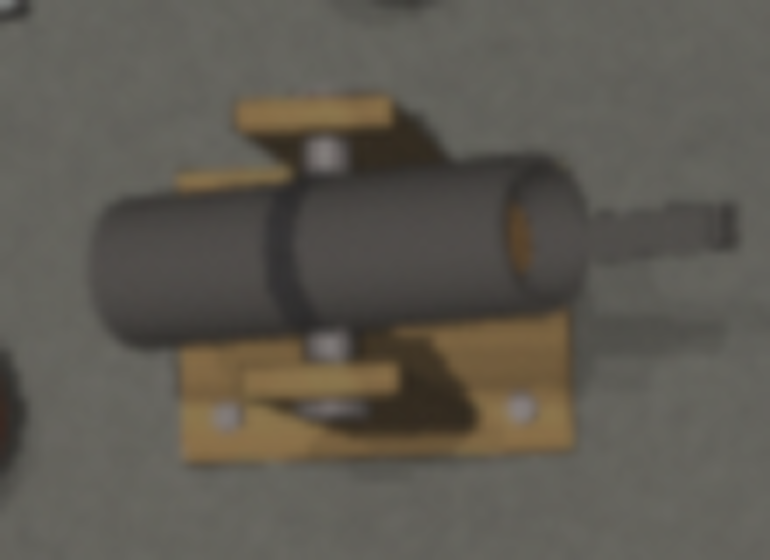

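View pics/t2.png

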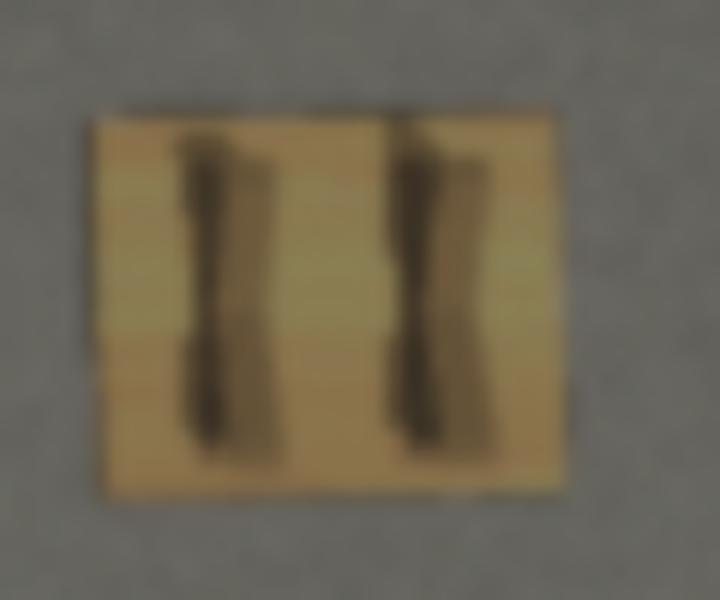

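View pics/s1.png

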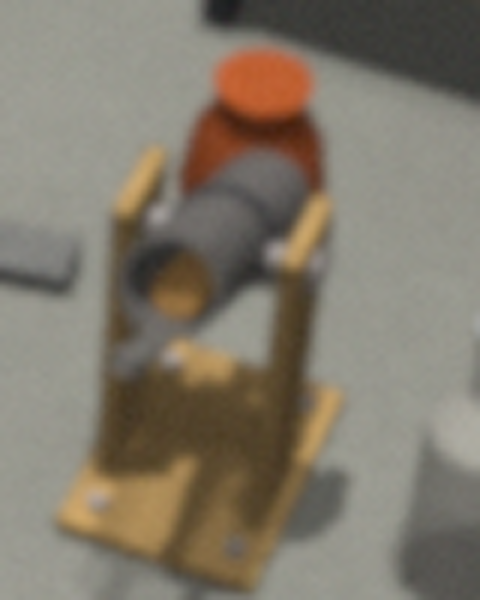

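View pics/s2.png

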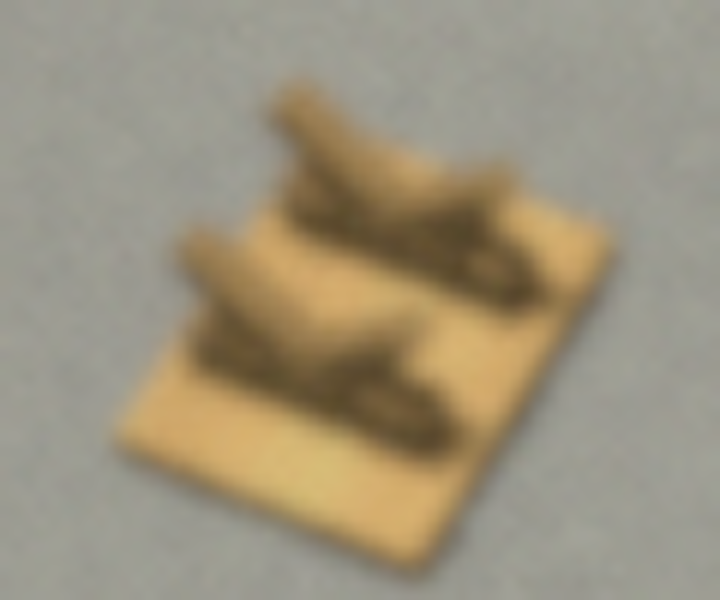

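```bash
cat > fit.py <<'E'
from h import *
from scipy.optimize import least_squares
t=cams.get_image('top'); s=cams.get_image('scene')
def fit(model,obs,x0):
    def W(q):
        c,sn=np.cos(q[2]),np.sin(q[2]);R=np.array([[c,-sn,0],[sn,c,0],[0,0,1]])
        return model@R.T+[q[0],q[1],0]
    def res(q):
        w=W(q); r=[]
        for i,(cam,u,v) in enumerate(obs):
            r+=list(proj(cam,w[i])[0]-[u,v])
        return np.array(r)
    o=least_squares(res,x0,loss='soft_l1'); return o.x,res(o.x).reshape(-1,2),W
def T(a,b,u0,v0,sc,cam): return (cam,a/sc+u0-.5,b/sc+v0-.5)
# rest: x axis ~ world -y ; yaw -pi/2 : x=-y_w (image right), y= +x_w (image up)
m=np.array([[-55,45,12],[55,45,12],[-55,-45,12],[55,-45,12.]]+[[-55+110,45,12],[55,-45,12],[-55,-45,12]])/1e3
ob=[T(*q,360,210,12,t) for q in [(95,115),(557,112),(100,493),(567,490)]]
ob+=[T(*q,235,233,12,s) for q in [(617,236),(420,562),(115,438)]]
for sel in (slice(0,4),slice(4,7),slice(0,7)):
    q,r,W=fit(m[sel],ob[sel],[.35,-.15,-1.57]); print('rest',np.round(q,4)); print(np.round(r,1).tolist())
# stand: x ~ +y (image left), y ~ -x (image down), yaw ~ +pi/2
m=np.array([[80,60,12],[-80,60,12], [27.5,-52,227],[-27.5,-52,227],[27.5,52,227],[-27.5,52,227],[27.5,-40,227],[-27.5,-40,227],[27.5,40,227],[-27.5,40,227],])/1e3
cr=[(182,463),(574,450),(235,100),(390,95),(248,400),(400,393),(240,133),(393,128),(245,368),(397,362)]
ob=[T(*q,200,130,7,t) for q in cr]
m[:,1]*=-1; # y_stand = -x_world when yaw=+90: y axis = rot90 of x(+y) => -x ; image-down = -x => +y
m[:,1]*=-1
q,r,W=fit(m,ob,[.55,.19,1.57]); print('stand',np.round(q,4)); print(np.round(r,1).tolist())
np.save('stand.npy',q)
w=W(q)
E
python3 fit.py
```

```text
rest [ 0.4619 -0.1701 -1.5427]
[[-0.1, -0.2], [0.3, -0.3], [-0.1, 0.2], [0.0, 0.2]]
rest [ 0.463  -0.1742  0.1488]
[[-0.1, 2.7], [5.7, -0.8], [-2.1, -0.3]]
rest [ 0.4639 -0.1702 -1.4925]
[[-0.9, 0.1], [-0.5, -1.9], [0.8, 0.5], [0.8, -1.5], [-15.7, 27.8], [-25.6, -9.2], [16.1, -26.2]]
stand [0.6286 0.1993 1.6162]
[[5.1, -0.2], [5.1, 0.1], [-0.2, -0.2], [0.5, -0.1], [-1.3, 0.2], [-0.1, 0.5], [-0.9, 0.0], [0.2, 0.1], [-1.0, -0.3], [0.2, -0.1]]
```

```bash
cat >> fit.py <<'E'
print('-----')
m=np.array([[-55,45,12],[55,45,12],[-55,-45,12],[55,-45,12.]]+[[-55,45,12],[55,45,12],[55,-45,12]])/1e3
ob=[T(*q,360,210,12,t) for q in [(95,115),(557,112),(100,493),(567,490)]]
ob+=[T(*q,235,233,12,s) for q in [(617,236),(420,562),(115,438)]]
for sel in (slice(4,7),slice(0,7)):
    q,r,W=fit(m[sel],ob[sel],[.46,-.17,-1.54]); print('rest',np.round(q,4)); print(np.round(r,1).tolist())
q=np.load('stand.npy')
c,sn=np.cos(q[2]),np.sin(q[2]);R=np.array([[c,-sn,0],[sn,c,0],[0,0,1]])
def SW(P): return (np.array(P)/1e3)@R.T+[q[0],q[1],0]
P=[[sx*80,sy*60,12] for sx in(-1,1) for sy in (-1,1)]+[[sx*27.5,sy*y,227] for sx in(-1,1) for sy in (-1,1) for y in(40,52)]
crop(s,370,170,80,100,6,'s1b',proj(s,SW(P))); crop(t,255,170,110,80,7,'t1b',proj(t,SW(P)))
E
python3 fit.py | sed -n '/---/,$p'
```

```text
-----
rest [ 0.4635 -0.1683 -1.529 ]
[[0.2, -0.3], [0.1, 0.3], [-0.3, -0.0]]
rest [ 0.4626 -0.1694 -1.5353]
[[-0.5, -0.2], [-0.1, -0.6], [-0.2, 0.2], [-0.1, -0.2], [-0.2, 0.0], [-0.5, 0.5], [-0.8, -0.0]]
```

View pics/s1b.png

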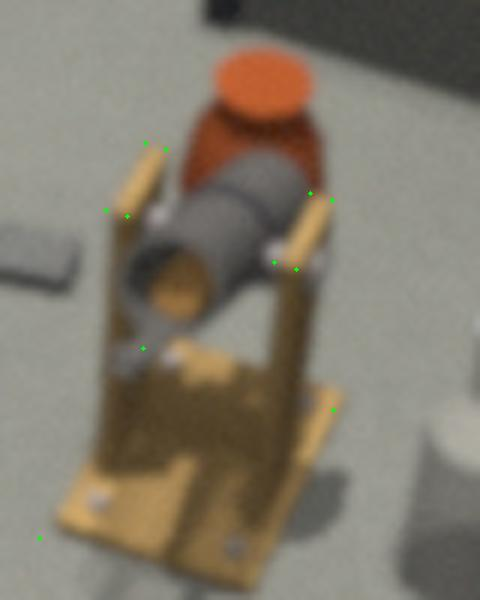

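View pics/t1b.png

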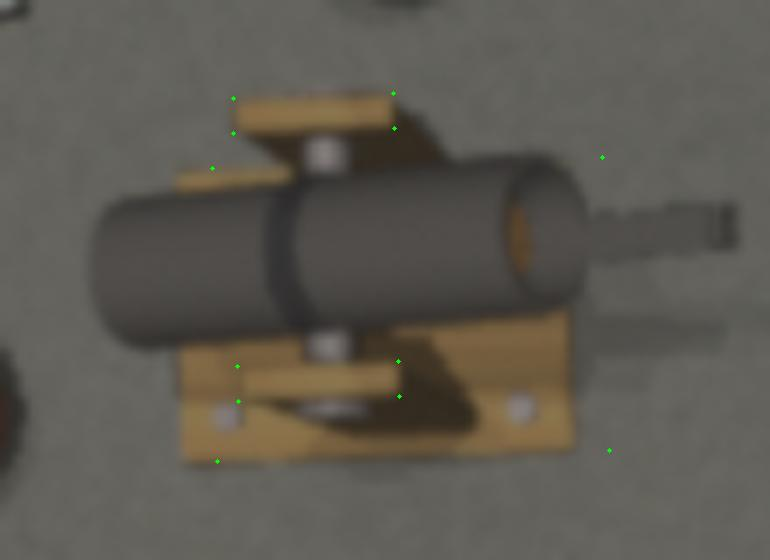

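```bash
cat > fit2.py <<'E'
from fit import *
print('=====')
# scene: near = -y = mouth side => local x=-27.5 ; image left = -x world => local y + ; 
m=np.array([[27.5,-52,227],[-27.5,-52,227],[27.5,52,227],[-27.5,52,227],[27.5,-40,227],[-27.5,-40,227],[27.5,40,227],[-27.5,40,227],
 [-27.5,52,227],[-27.5,40,227],[27.5,52,227],[27.5,40,227],[-27.5,-40,227],[-27.5,-52,227],[27.5,-40,227],[27.5,-52,227]])/1e3
ob=[T(*q,200,130,7,t) for q in [(235,100),(390,95),(248,400),(400,393),(240,133),(393,128),(245,368),(397,362)]]
ob+=[T(*q,330,120,6,s) for q in [(116,210),(132,218),(150,147),(167,154),(283,263),(299,270),(316,190),(331,200)]]
for sel in (slice(0,8),slice(8,16),slice(0,16)):
    q,r,W=fit(m[sel],ob[sel],[.55,.19,1.57]); print('stand',np.round(q,4)); print(np.round(r,1).tolist())
np.save('stand.npy',q)
E
python3 fit2.py | sed -n '/===/,$p'
```

```text
=====
stand [0.6286 0.1986 1.6281]
[[-0.2, -0.1], [0.6, -0.3], [-0.8, 0.3], [0.5, 0.4], [-0.7, 0.2], [0.3, -0.0], [-0.5, -0.2], [0.8, -0.2]]
stand [0.6308 0.2    1.6371]
[[-0.8, 0.4], [0.1, 0.1], [-0.3, -0.3], [0.4, -0.5], [-0.5, -0.1], [0.6, -0.1], [-0.3, 0.5], [0.9, -0.1]]
stand [0.6293 0.199  1.6301]
[[-0.4, -0.3], [0.3, -0.6], [-0.9, -0.0], [0.3, 0.0], [-1.0, -0.1], [0.1, -0.4], [-0.6, -0.4], [0.6, -0.5], [-1.4, 0.4], [-0.5, 0.1], [-0.8, -0.3], [-0.1, -0.5], [-1.1, 0.0], [-0.0, -0.0], [-0.9, 0.6], [0.3, 0.0]]
```

```bash
cat >> h.py <<'E'
from scipy.spatial.transform import Rotation as Ro
def slide(target,yawx=None):
    s=readout.get_state(); R=Ro.from_quat(s['tcp_rot']).as_matrix(); d=(np.array(target)-s['tcp_pos'])@R*100
    print('t',round(s['time'],2),'tcp',np.round(s['tcp_pos'],4),'slide cm',np.round(d,2),end=' ')
    if yawx is not None:
        a=np.arctan2(R[1,0],R[0,0]); print('turn',round(-((yawx-a+np.pi)%(2*np.pi)-np.pi),4))
    print('F',np.round(s['force'],1),'w',round(s['gripper_width'],3))
def loc(d,off,z):
    q=np.load('stand.npy'); c,sn=np.cos(q[2]),np.sin(q[2])
    return np.array([q[0]+c*d-sn*off,q[1]+sn*d+c*off,z])
E
python3 -c "
from h import *
slide(loc(-.07,0,.33),1.630)"
```

```text
t 1.45 tcp [ 0.1947 -0.5939  0.2193] slide cm [ 64.22 -55.03 -11.07] turn -1.3132
F [0.9 0.3 0.8] w 1.0
```

Call:
carry_out([
  {"slide":[1,-0.8,-4],"turn":0,"claw":4},
  {"slide":[4,-3.4,-8],"turn":-0.1,"claw":0},
  {"slide":[7.5,-6.4,-11],"turn":-0.2,"claw":0},
  {"slide":[11,-9.5,-12],"turn":-0.3,"claw":0},
  {"slide":[14.5,-12.5,-12],"turn":-0.4,"claw":0},
  {"slide":[18,-15.5,-12],"turn":-0.5,"claw":0},
  {"slide":[21.5,-18.5,-12],"turn":-0.6,"claw":0},
  {"slide":[25,-21.5,-12],"turn":-0.7,"claw":0},
  {"slide":[28.5,-24.5,-12],"turn":-0.8,"claw":0},
  {"slide":[32,-27.5,-12],"turn":-0.9,"claw":0},
  {"slide":[35.5,-30.5,-12],"turn":-1.0,"claw":0},
  {"slide":[39,-33.5,-12],"turn":-1.1,"claw":0},
  {"slide":[42.5,-36.5,-12],"turn":-1.2,"claw":0},
  {"slide":[46,-39.5,-12],"turn":-1.3,"claw":0},
  {"slide":[49.5,-42.5,-12],"turn":-1.313,"claw":0},
  {"slide":[53,-45.5,-12],"turn":-1.313,"claw":0},
  {"slide":[56.5,-48.5,-12],"turn":-1.313,"claw":0},
  {"slide":[60,-51.5,-12],"turn":-1.313,"claw":0},
  {"slide":[62.5,-53.5,-12],"turn":-1.313,"claw":0},
  {"slide":[64.2,-55,-12],"turn":-1.313,"claw":0},
])

```text
time: 3.45
tcp_pos: [0.634, 0.1314, 0.3386]
tcp_rot: [0.685, 0.728, 0.0, -0.001]
force: [-0.6, 0.5, 0.2]
gripper_width: 0.002
```

```bash
python3 -c "
from h import *
slide(loc(-.07,0,.33),1.630)
p=cams.get_image('wrist'); cv2.imwrite('pics/w1.png',p['pixels'][:,:,::-1])"
```

```text
t 3.45 tcp [0.634  0.1314 0.3386] slide cm [-0.22 -0.07  0.86] turn 0.0018
F [-0.6  0.5  0.2] w 0.002
```

View pics/w1.png

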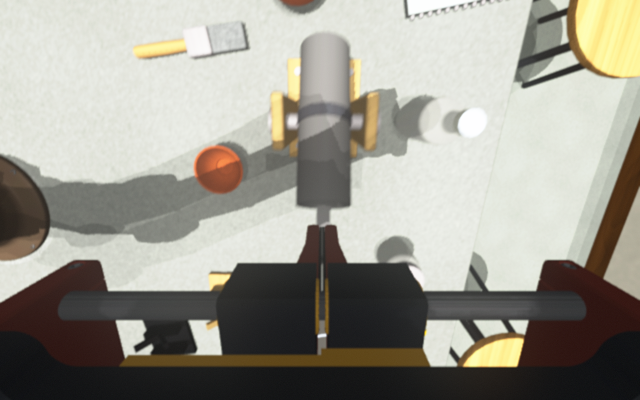

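```bash
python3 -c "
from h import *
p=cams.get_image('wrist')
th=-.45
P=[]
for ax in (-.09,0,.08):
  for r in (-.028,.028):
    c,s=np.cos(th),np.sin(th)
    P.append(loc(ax*c, r, .2+ax*s))
P.append(loc(-.09*np.cos(th)-.028*0,0,.2-.09*s))
s0=readout.get_state()['tcp_pos']; P.append(s0-[0,0,.019]); 
for y in(-.046,.046):
  for x in(-.0275,.0275): P.append(loc(x,y,.227))
q=proj(p,np.array(P));print(np.round(q,0).tolist())
crop(p,320,150,200,200,3,'w1b',q)"
```

```text
[[348.0, 211.0], [293.0, 211.0], [347.0, 127.0], [295.0, 127.0], [346.0, 60.0], [296.0, 60.0], [321.0, 211.0], [321.0, 228.0], [367.0, 157.0], [369.0, 99.0], [275.0, 156.0], [272.0, 98.0]]
```

View pics/w1b.png

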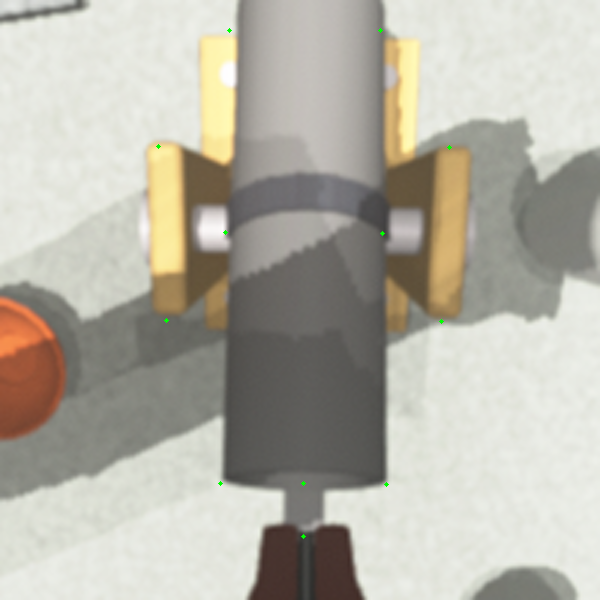

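Tube and stand model agree with the wrist view within about 1 px (mouth top edge at crop (303,484), fingertip at (304,535)). Pressing down now.

Call:
carry_out([
  {"slide":[-0.1,0,2],"turn":0,"claw":0},
  {"slide":[-0.2,0,4],"turn":0,"claw":0},
  {"slide":[-0.2,0,5],"turn":0,"claw":0},
  {"slide":[-0.2,0,5.6],"turn":0,"claw":0},
  {"slide":[-0.2,0,6.2],"turn":0,"claw":0},
  {"slide":[-0.2,0,6.8],"turn":0,"claw":0},
  {"slide":[-0.2,0,7.4],"turn":0,"claw":0},
  {"slide":[-0.2,0,8],"turn":0,"claw":0},
  {"slide":[-0.2,0,8.6],"turn":0,"claw":0},
  {"slide":[-0.2,0,9.2],"turn":0,"claw":0},
  {"slide":[-0.2,0,9.8],"turn":0,"claw":0},
  {"slide":[-0.2,0,10.3],"turn":0,"claw":0},
])

```text
time: 4.75
tcp_pos: [0.6347, 0.1256, 0.2373]
tcp_rot: [0.686, 0.727, 0.001, 0.002]
force: [-0.2, -2.7, 5.5]
gripper_width: 0.008
```

```bash
python3 -c "
from h import *
slide(loc(-.07,0,.227),1.620)
p=cams.get_image('wrist'); crop(p,320,180,200,200,3,'w2')
p=cams.get_image('scene'); crop(p,360,180,100,100,6,'s3')"
```

```text
t 4.75 tcp [0.6347 0.1256 0.2373] slide cm [ 0.37 -0.1   1.03] turn 0.0085
F [-0.2 -2.7  5.5] w 0.008
```

View pics/w2.png

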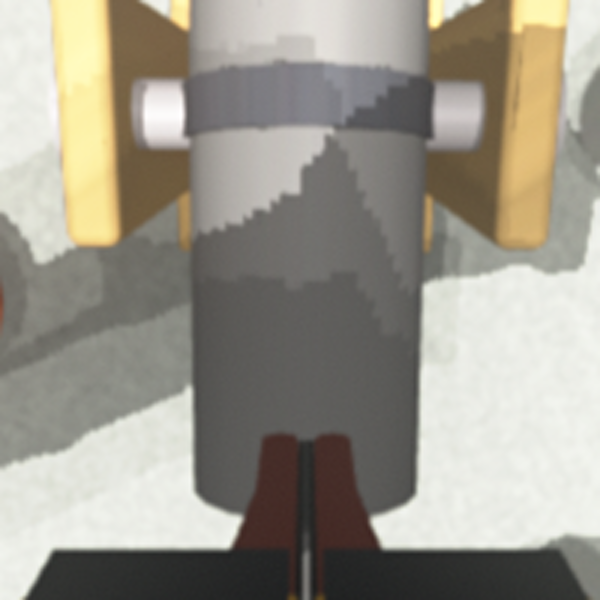

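View pics/s3.png

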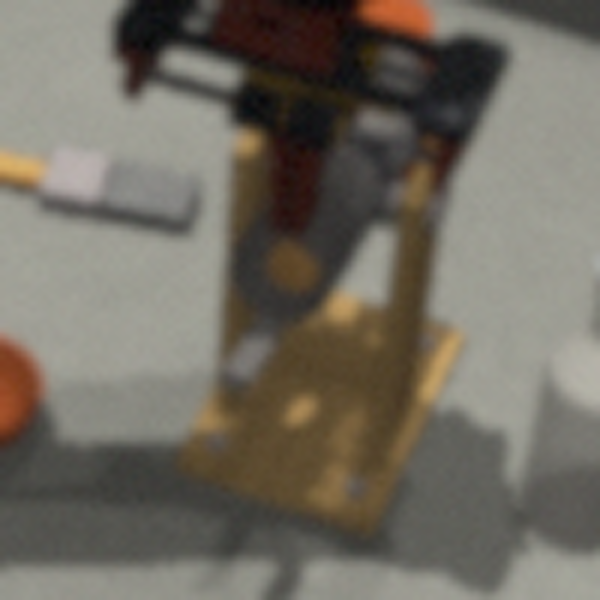

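Call:
carry_out([
  {"slide":[0.1,0,0.2],"turn":0,"claw":0},
  {"slide":[0.2,0,0.4],"turn":0,"claw":0},
  {"slide":[0.2,0,0.6],"turn":0,"claw":0},
  {"slide":[0.2,0,0.8],"turn":0,"claw":0},
  {"slide":[0.2,0,1.0],"turn":0,"claw":0},
  {"slide":[0.2,0,1.15],"turn":0,"claw":0},
  {"slide":[0.2,0,1.3],"turn":0,"claw":0},
  {"slide":[0.2,0,1.3],"turn":0,"claw":0},
  {"slide":[0.2,0,1.3],"turn":0,"claw":0},
  {"slide":[0.2,0,1.3],"turn":0,"claw":0},
])

```text
time: 5.85
tcp_pos: [0.634, 0.1283, 0.224]
tcp_rot: [0.686, 0.727, 0.0, 0.001]
force: [0.9, -1.9, 4.8]
gripper_width: 0.007
```

```bash
python3 -c "
from h import *
slide(loc(-.07,0,.227),1.620)
p=cams.get_image('scene'); crop(p,360,180,100,100,6,'s4')"
```

```text
t 5.85 tcp [0.634  0.1283 0.224 ] slide cm [ 0.09 -0.05 -0.3 ] turn 0.0092
F [ 0.9 -1.9  4.8] w 0.007
```

View pics/s4.png

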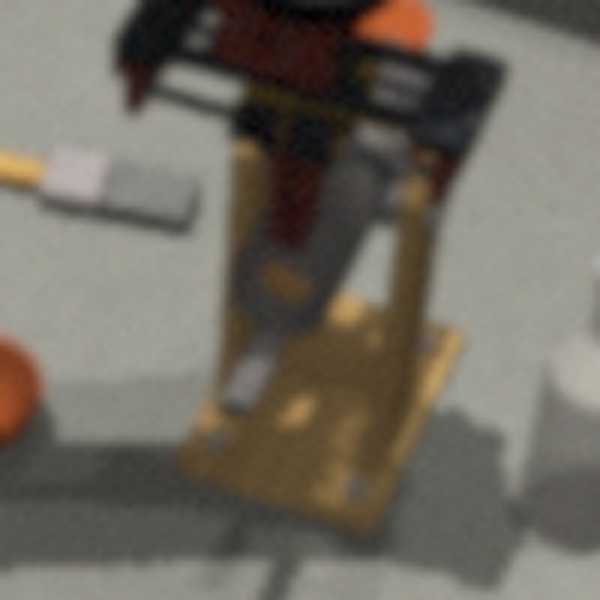

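Call:
carry_out([
  {"slide":[0,0,0.1],"turn":0,"claw":0},
  {"slide":[0,0,0.2],"turn":0,"claw":0},
  {"slide":[0,0,0.3],"turn":0,"claw":0},
  {"slide":[0,0,0.4],"turn":0,"claw":0},
  {"slide":[0,0,0.5],"turn":0,"claw":0},
  {"slide":[0,0,0.6],"turn":0,"claw":0},
  {"slide":[0,0,0.6],"turn":0,"claw":0},
  {"slide":[0,0,0.6],"turn":0,"claw":0},
  {"slide":[0,0,0.6],"turn":0,"claw":0},
])

```text
time: 6.8
tcp_pos: [0.6343, 0.1275, 0.2183]
tcp_rot: [0.686, 0.727, 0.0, 0.001]
force: [0.1, -4.3, 6.9]
gripper_width: 0.007
```

```bash
python3 -c "
from h import *
slide(loc(-.07,0,.227),1.620)
p=cams.get_image('scene'); crop(p,360,180,100,100,6,'s5')"
```

```text
t 6.8 tcp [0.6343 0.1275 0.2183] slide cm [ 0.16 -0.07 -0.87] turn 0.0086
F [ 0.1 -4.3  6.9] w 0.007
```

View pics/s5.png

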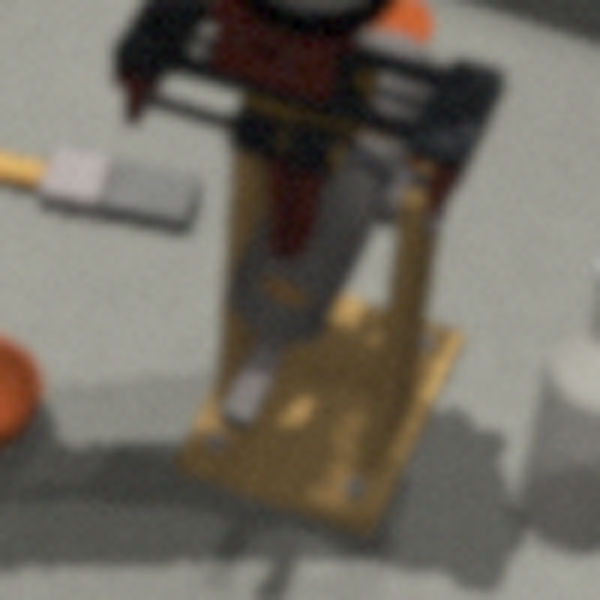

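Call:
carry_out([
  {"slide":[0,0,0.1],"turn":0,"claw":0},
  {"slide":[0,0,0.2],"turn":0,"claw":0},
  {"slide":[0,0,0.3],"turn":0,"claw":0},
  {"slide":[0,0,0.4],"turn":0,"claw":0},
  {"slide":[0,0,0.4],"turn":0,"claw":0},
  {"slide":[0,0,0.4],"turn":0,"claw":0},
  {"slide":[0,0,0.4],"turn":0,"claw":0},
])

```text
time: 7.55
tcp_pos: [0.6344, 0.1272, 0.2143]
tcp_rot: [0.686, 0.727, 0.0, 0.001]
force: [0.5, -5.0, 7.1]
gripper_width: 0.003
```

```bash
python3 -c "
from h import *
slide(loc(-.07,0,.227),1.620)
p=cams.get_image('scene'); crop(p,360,180,100,100,6,'s6')"
```

```text
t 7.55 tcp [0.6344 0.1272 0.2143] slide cm [ 0.19 -0.07 -1.27] turn 0.0083
F [ 0.5 -5.   7.1] w 0.003
```

View pics/s6.png

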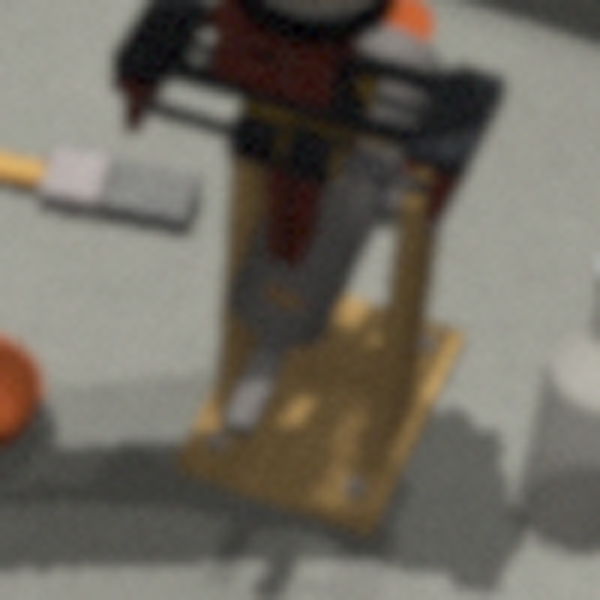

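```bash
python3 -c "
from h import *
p=cams.get_image('scene'); print('')
for th in (.1,.2,.3,.4,.5,.6):
  c,s=np.cos(th),np.sin(th)
  def L(a,r): return loc(a*c-r*s, 0, .2+a*s+r*c)   # a along x_local, r square up; x dir=(c,s): closed end goes up
  print(th,np.round((proj(p,np.array([L(-.147,-.016),L(-.09,.028),L(-.09,-.028)]))+.5-[310,130])*6,0).tolist())
"
```

```text
0.1 [[234.0, 414.0], [277.0, 277.0], [274.0, 343.0]]
0.2 [[235.0, 427.0], [274.0, 291.0], [275.0, 348.0]]
0.3 [[237.0, 437.0], [273.0, 305.0], [278.0, 352.0]]
0.4 [[241.0, 444.0], [272.0, 316.0], [281.0, 354.0]]
0.5 [[245.0, 449.0], [272.0, 327.0], [284.0, 354.0]]
0.6 [[250.0, 451.0], [272.0, 336.0], [288.0, 353.0]]
```

Call:
carry_out([
  {"slide":[0,0,0.1],"turn":0,"claw":0},
  {"slide":[0,0,0.2],"turn":0,"claw":0},
  {"slide":[0,0,0.3],"turn":0,"claw":0},
  {"slide":[0,0,0.4],"turn":0,"claw":0},
  {"slide":[0,0,0.5],"turn":0,"claw":0},
  {"slide":[0,0,0.6],"turn":0,"claw":0},
  {"slide":[0,0,0.6],"turn":0,"claw":0},
  {"slide":[0,0,0.6],"turn":0,"claw":0},
  {"slide":[0,0,0.6],"turn":0,"claw":0},
])

```text
time: 8.55
tcp_pos: [0.6344, 0.1267, 0.2082]
tcp_rot: [0.687, 0.727, -0.0, 0.002]
force: [0.7, -5.5, 6.8]
gripper_width: 0.004
```

```bash
python3 -c "
from h import *
slide(loc(-.07,0,.227),1.620)
p=cams.get_image('scene'); crop(p,360,180,100,100,6,'s7')"
```

```text
t 8.55 tcp [0.6344 0.1267 0.2082] slide cm [ 0.25 -0.08 -1.88] turn 0.0079
F [ 0.7 -5.5  6.8] w 0.004
```

View pics/s7.png

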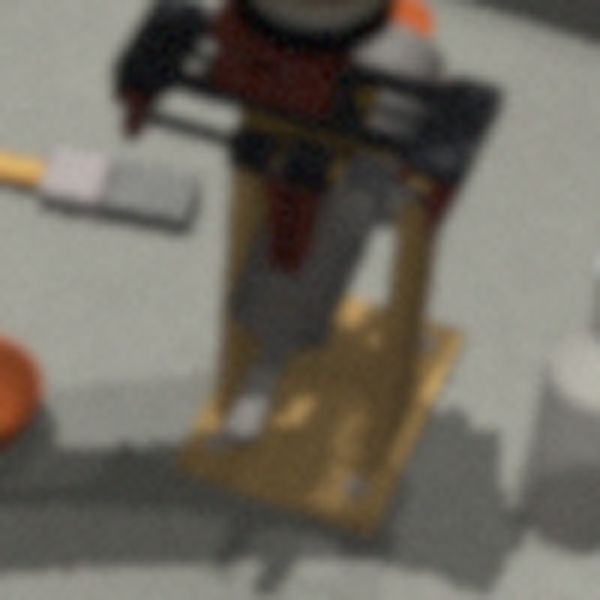

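Call:
carry_out([
  {"slide":[0,0,0.1],"turn":0,"claw":0},
  {"slide":[0,0,0.2],"turn":0,"claw":0},
  {"slide":[0,0,0.3],"turn":0,"claw":0},
  {"slide":[0,0,0.4],"turn":0,"claw":0},
  {"slide":[0,0,0.5],"turn":0,"claw":0},
  {"slide":[0,0,0.5],"turn":0,"claw":0},
  {"slide":[0,0,0.5],"turn":0,"claw":0},
  {"slide":[0,0,0.5],"turn":0,"claw":0},
])

```text
time: 9.4
tcp_pos: [0.6345, 0.1263, 0.2031]
tcp_rot: [0.687, 0.727, -0.0, 0.002]
force: [0.6, -6.4, 5.7]
gripper_width: 0.003
```

```bash
python3 -c "
from h import *
slide(loc(-.07,0,.227),1.620)
p=cams.get_image('scene'); crop(p,360,180,100,100,6,'s8')"
```

```text
t 9.4 tcp [0.6345 0.1263 0.2031] slide cm [ 0.28 -0.08 -2.39] turn 0.0077
F [ 0.6 -6.4  5.7] w 0.003
```

View pics/s8.png

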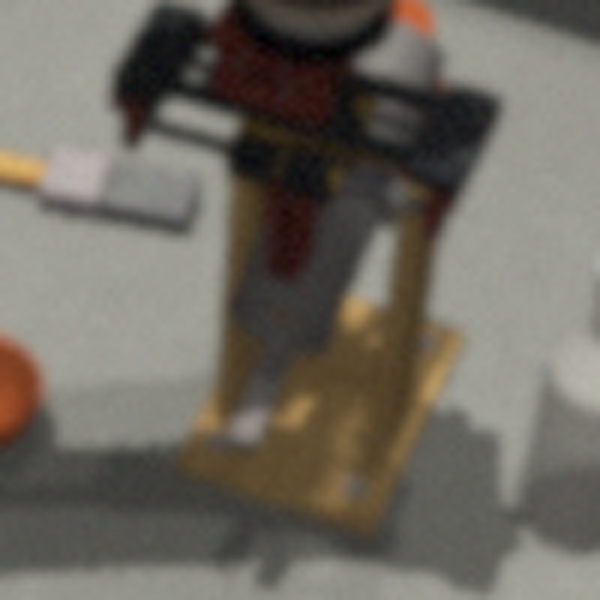

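```bash
python3 -c "
from h import *
p=cams.get_image('wrist'); crop(p,320,200,260,200,3,'w8')"
```

View pics/w8.png

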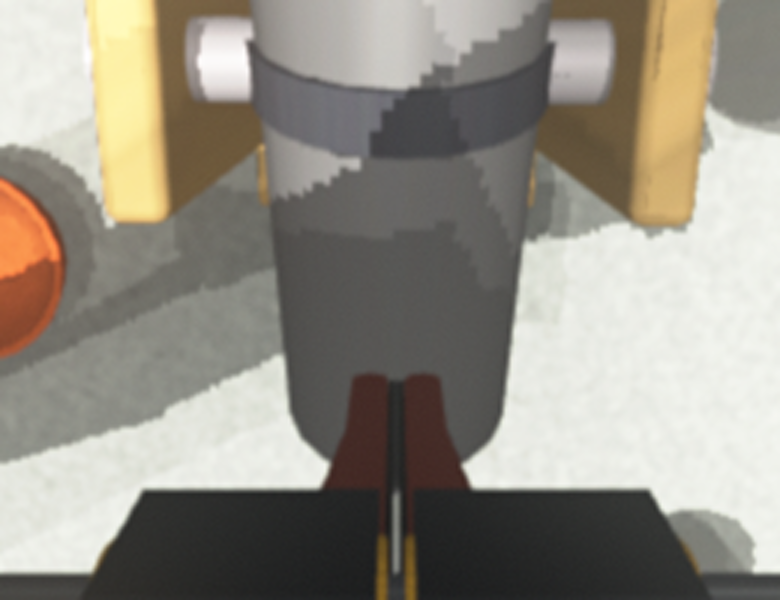

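Call:
carry_out([
  {"slide":[0,0,0.1],"turn":0,"claw":0},
  {"slide":[0,0,0.2],"turn":0,"claw":0},
  {"slide":[0,0,0.3],"turn":0,"claw":0},
  {"slide":[0,0,0.4],"turn":0,"claw":0},
  {"slide":[0,0,0.5],"turn":0,"claw":0},
  {"slide":[0,0,0.5],"turn":0,"claw":0},
  {"slide":[0,0,0.5],"turn":0,"claw":0},
  {"slide":[0,0,0.5],"turn":0,"claw":0},
])

```text
time: 10.3
tcp_pos: [0.6343, 0.1266, 0.1978]
tcp_rot: [0.687, 0.727, -0.0, 0.001]
force: [1.5, -5.9, 4.9]
gripper_width: 0.006
```

```bash
python3 -c "
from h import *
slide(loc(-.07,0,.227),1.620)
p=cams.get_image('scene'); crop(p,360,180,100,100,6,'s9')"
```

```text
t 10.3 tcp [0.6343 0.1266 0.1978] slide cm [ 0.25 -0.06 -2.92] turn 0.0079
F [ 1.5 -5.9  4.9] w 0.006
```

View pics/s9.png

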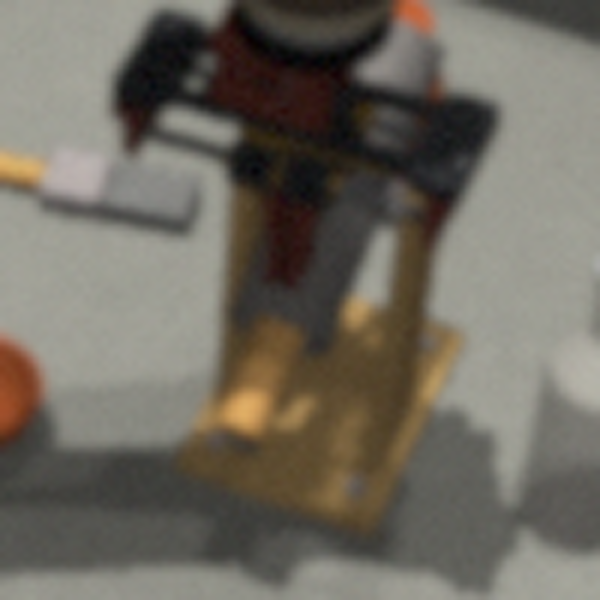

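Roller has slid to the lip by itself. Next I level the tube by pressing the closed end, because the tool can only point down.

Call:
carry_out([
  {"slide":[0,0,-3],"turn":0,"claw":0},
  {"slide":[0,0,-7],"turn":0,"claw":0},
  {"slide":[1,0,-10.5],"turn":0,"claw":0},
  {"slide":[4,0,-12],"turn":0,"claw":0},
  {"slide":[8,0,-12],"turn":0,"claw":0},
  {"slide":[12,0,-12],"turn":0,"claw":0},
  {"slide":[13.8,0,-11],"turn":0,"claw":0},
  {"slide":[13.8,0,-9.8],"turn":0,"claw":0},
  {"slide":[13.8,0,-9.2],"turn":0,"claw":0},
  {"slide":[13.8,0,-8.6],"turn":0,"claw":0},
  {"slide":[13.8,0,-8],"turn":0,"claw":0},
  {"slide":[13.8,0,-7.4],"turn":0,"claw":0},
  {"slide":[13.8,0,-6.8],"turn":0,"claw":0},
  {"slide":[13.8,0,-6.2],"turn":0,"claw":0},
  {"slide":[13.8,0,-5.8],"turn":0,"claw":0},
  {"slide":[13.8,0,-5.5],"turn":0,"claw":0},
  {"slide":[13.8,0,-5.5],"turn":0,"claw":0},
])

```text
time: 12.05
tcp_pos: [0.6253, 0.2688, 0.2538]
tcp_rot: [0.685, 0.728, 0.002, -0.0]
force: [-1.8, 4.0, 6.5]
gripper_width: 0.007
```

```bash
python3 -c "
from h import *
slide(loc(.065,0,.245),1.620)
p=cams.get_image('scene'); crop(p,360,180,100,100,6,'s10')
p=cams.get_image('top'); crop(p,265,170,110,80,6,'t10')"
```

```text
t 12.05 tcp [0.6253 0.2688 0.2538] slide cm [-0.49 -0.01  0.88] turn 0.0113
F [-1.8  4.   6.5] w 0.007
```

View pics/s10.png

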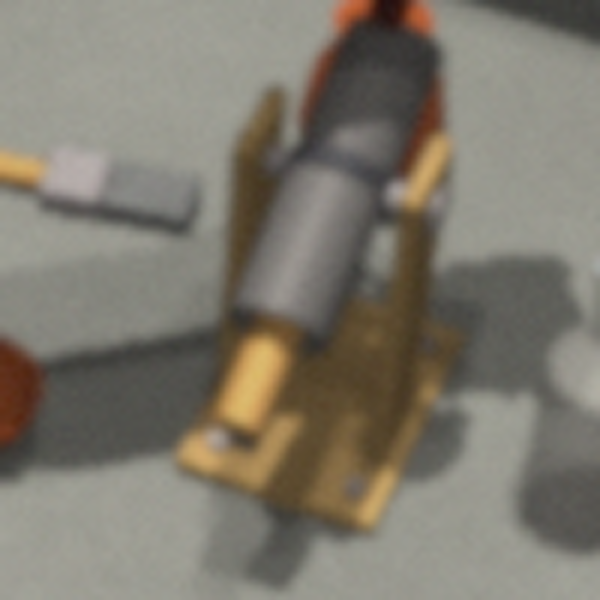

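View pics/t10.png

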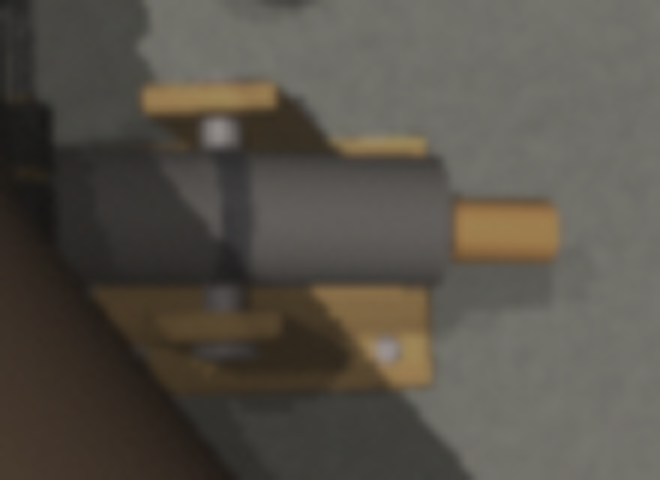

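```bash
cat >> h.py <<'E'
def TL(th,a,r,off=0):
    c,s=np.cos(th),np.sin(th); return loc(a*c-r*s, off, .2+a*s+r*c)
E
python3 -c "
from h import *
s=cams.get_image('scene'); t=cams.get_image('top')
for i,th in enumerate((.1,.25,.4)):
  P=[TL(th,-.09,.028*np.cos(k),.028*np.sin(k)) for k in np.linspace(0,6.28,24)]+[TL(th,-.145,-.01+.014*np.cos(k),.014*np.sin(k)) for k in np.linspace(0,6.28,14)]
  crop(s,360,190,50,50,8,f'a{i}',proj(s,np.array(P))); crop(t,285,170,50,40,8,f'b{i}',proj(t,np.array(P)))
ims=[np.vstack([cv2.imread(f'pics/a{i}.png'),cv2.imread(f'pics/b{i}.png')]) for i in range(3)]
im=np.hstack(ims); cv2.imwrite('pics/ab.png',cv2.resize(im,(800,480)))
"
```

```text
(no output)
```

View pics/ab.png

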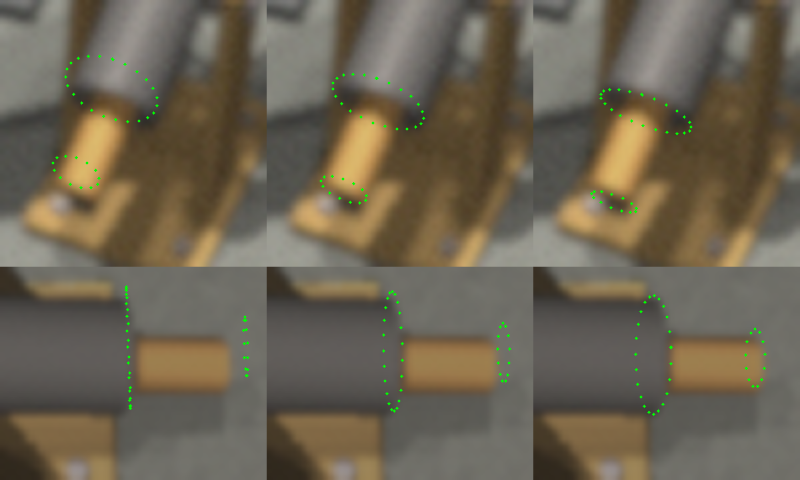

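```bash
cat > fit3.py <<'E'
from fit2 import *
print('#####')
def res(q):
    c,sn=np.cos(q[2]),np.sin(q[2]);R=np.array([[c,-sn,0],[sn,c,0],[0,0,1]])
    w=(m*[1,1,0]+[0,0,1*q[3]])@R.T+[q[0],q[1],0]
    return np.concatenate([proj(o[0],w[i])[0]-o[1:] for i,o in enumerate(ob)])
o=least_squares(res,[.63,.2,1.63,.227],loss='soft_l1'); print(np.round(o.x,4),np.round(o.fun.reshape(-1,2),1).tolist())
# base corners, scene, z=.012 ; top z=.012
for cam,q in [(t,(182,463)),(t,(574,450))]: _,u,v=T(*q,200,130,7,t); print(atz(t,u,v,.012).round(4))
for q in [(60,515),(250,583),(343,395)]: _,u,v=T(*q,330,120,6,s); print(atz(s,u,v,.012).round(4))
E
python3 fit3.py | sed -n '/####/,$p'
```

```text
#####
[0.6293 0.1992 1.63   0.2266] [[-0.4, -0.3], [0.3, -0.6], [-0.9, -0.0], [0.3, 0.0], [-1.0, -0.1], [0.0, -0.3], [-0.7, -0.4], [0.6, -0.5], [-1.4, 0.4], [-0.5, 0.2], [-0.8, -0.3], [-0.1, -0.4], [-1.1, 0.1], [-0.0, 0.1], [-0.8, 0.7], [0.3, 0.1]]
[0.5641 0.291  0.012 ]
[0.5723 0.1311 0.012 ]
[0.5754 0.1373 0.012 ]
[0.691 0.141 0.012]
[0.6854 0.2962 0.012 ]
```

Call:
carry_out([
  {"slide":[0,0,0.4],"turn":0,"claw":0},
  {"slide":[0,0,0.8],"turn":0,"claw":0},
  {"slide":[0,0,1.2],"turn":0,"claw":0},
  {"slide":[0,0,1.2],"turn":0,"claw":0},
])

```text
time: 12.75
tcp_pos: [0.6254, 0.2693, 0.242]
tcp_rot: [0.685, 0.728, 0.003, -0.0]
force: [-0.5, 2.6, 6.5]
gripper_width: 0.005
```

```bash
cat > ov.py <<'E'
from h import *
import sys
ths=[float(a) for a in sys.argv[1:4]]
slide(loc(.065,0,.245),1.620)
s=cams.get_image('scene'); t=cams.get_image('top'); w=cams.get_image('wrist'); cv2.imwrite('pics/wl.png',w['pixels'][:,:,::-1])
for i,th in enumerate(ths):
  P=[TL(th,-.09,.028*np.cos(k),.028*np.sin(k)) for k in np.linspace(0,6.28,24)]+[TL(th,-.145,-.01+.014*np.cos(k),.014*np.sin(k)) for k in np.linspace(0,6.28,14)]
  crop(s,360,190,50,50,8,f'a{i}',proj(s,np.array(P))); crop(t,285,170,50,40,8,f'b{i}',proj(t,np.array(P)))
ims=[np.vstack([cv2.imread(f'pics/a{i}.png'),cv2.imread(f'pics/b{i}.png')]) for i in range(3)]
im=np.hstack(ims); cv2.imwrite('pics/'+sys.argv[4]+'.png',cv2.resize(im,(800,480)))
E
python3 ov.py 0 .15 .3 ab2
```

```text
t 12.75 tcp [0.6254 0.2693 0.242 ] slide cm [-0.53 -0.03 -0.3 ] turn 0.0116
F [-0.5  2.6  6.5] w 0.005
```

View pics/ab2.png

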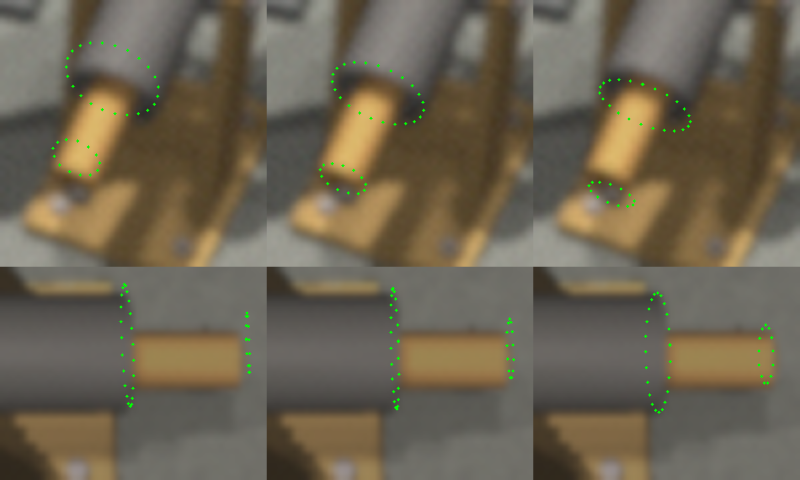

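View pics/wl.png

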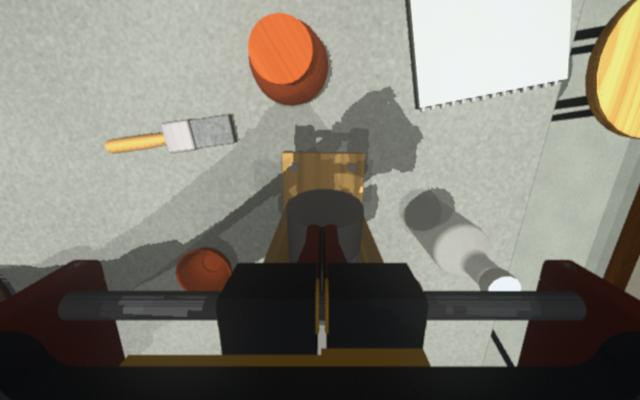

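Call:
carry_out([
  {"slide":[0,0,0.4],"turn":0,"claw":0},
  {"slide":[0,0,0.8],"turn":0,"claw":0},
  {"slide":[0,0,1.1],"turn":0,"claw":0},
  {"slide":[0,0,1.1],"turn":0,"claw":0},
])

```text
time: 13.3
tcp_pos: [0.6256, 0.2686, 0.2307]
tcp_rot: [0.686, 0.728, 0.002, -0.0]
force: [-1.3, 2.5, 6.0]
gripper_width: 0.005
```

```bash
python3 ov.py -0.1 0 .1 ab3
```

```text
t 13.3 tcp [0.6256 0.2686 0.2307] slide cm [-0.46 -0.04 -1.44] turn 0.011
F [-1.3  2.5  6. ] w 0.005
```

View pics/ab3.png

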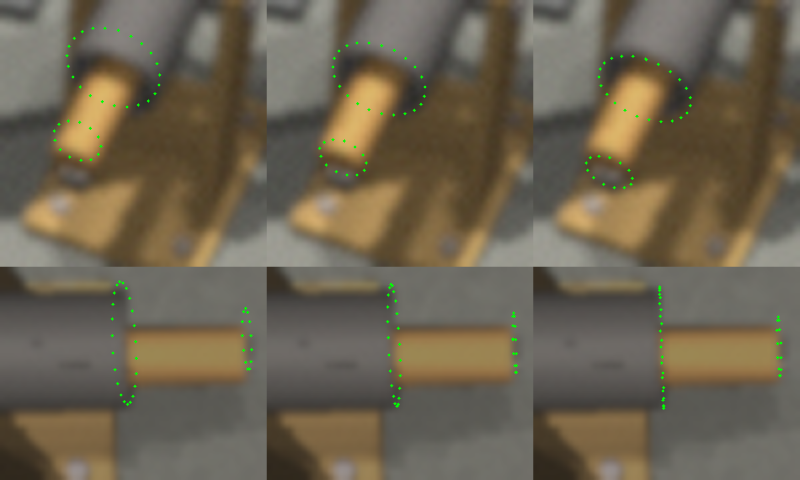

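Call:
carry_out([
  {"slide":[0,0,-3],"turn":0,"claw":0},
  {"slide":[0,0,-6],"turn":0,"claw":0},
  {"slide":[-4,0,-8],"turn":0,"claw":0},
  {"slide":[-8,0,-8],"turn":0,"claw":0},
  {"slide":[-12,0,-8],"turn":0,"claw":4},
  {"slide":[-16,0,-8],"turn":0.01,"claw":6},
  {"slide":[-18,0,-7.5],"turn":0.02,"claw":6},
  {"slide":[-19,0,-7],"turn":0.03,"claw":6},
  {"slide":[-19,0,-7],"turn":0.03,"claw":6},
])

```text
time: 14.35
tcp_pos: [0.6362, 0.0762, 0.2981]
tcp_rot: [0.697, 0.717, -0.001, -0.001]
force: [-0.7, 0.2, 0.4]
gripper_width: 0.426
```

Run:
```python
from h import *
slide(loc(-.1175,0,.29),1.600)
w=cams.get_image('wrist'); t=cams.get_image('top'); s=cams.get_image('scene')
cv2.imwrite('pics/w11.png',w['pixels'][:,:,::-1])
crop(t,285,170,80,60,8,'t11'); crop(s,360,190,70,70,8,'s11')
```

```text
t 14.35 tcp [0.6362 0.0762 0.2981] slide cm [0.56 0.03 0.81] turn -0.0018
F [-0.7  0.2  0.4] w 0.426
```

View pics/w11.png

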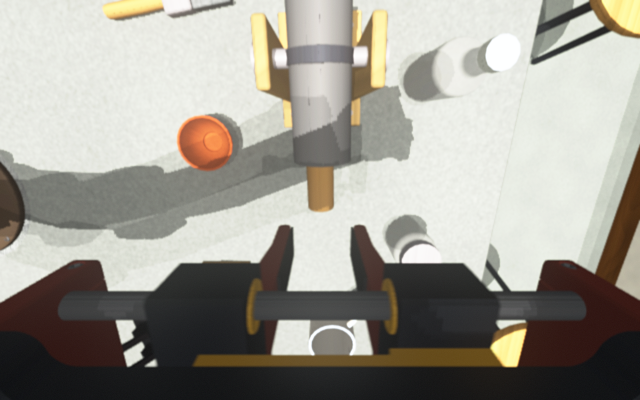

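View pics/s11.png

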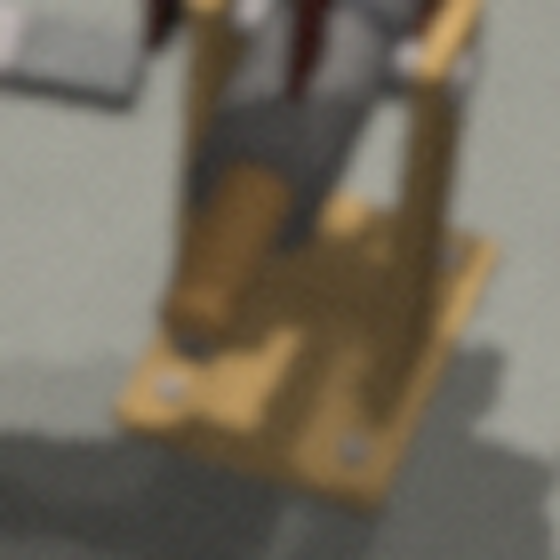

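View pics/t11.png

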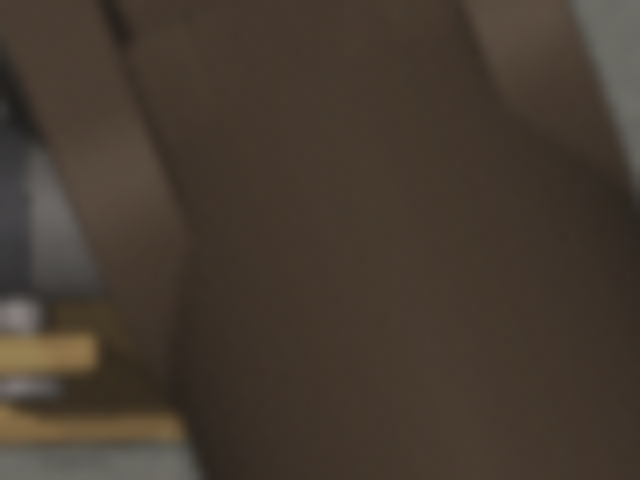

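Run:
```python
from h import *
w=cams.get_image('wrist')
q=np.load('stand.npy'); q[2]=1.605; q[0]=.6295; np.save('stand.npy',q)
ims=[]
for i,th in enumerate((-.05,0.05,.15)):
  P=[TL(th,-.09,.028*np.cos(k),.028*np.sin(k)) for k in np.linspace(0,6.28,24)]+[TL(th,-.145,-.01+.014*np.cos(k),.014*np.sin(k)) for k in np.linspace(0,6.28,14)]
  P+=[TL(th,a,-.01,o) for a in (-.13,-.115,-.1) for o in(-.014,.014)]+[TL(th,a,0,o) for a in (-.06,-.04,.03) for o in(-.028,.028)]
  crop(w,320,140,90,180,3,f'c{i}',proj(w,np.array(P))); ims.append(cv2.imread(f'pics/c{i}.png'))
cv2.imwrite('pics/c.png',np.hstack(ims)[:, :800])
```

```text
(no output)
```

View pics/c.png

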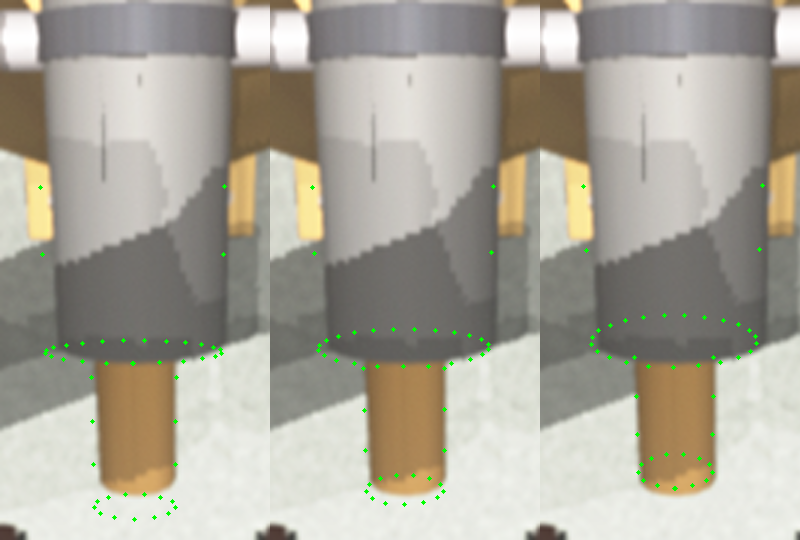

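θ is about 0.08, so I press a bit further for a level tube.

Call:
carry_out([
  {"slide":[3,0,0],"turn":0,"claw":2},
  {"slide":[7.5,-0.2,0],"turn":0,"claw":0},
  {"slide":[12,-0.3,0],"turn":0,"claw":0},
  {"slide":[16.5,-0.3,0.5],"turn":0,"claw":0},
  {"slide":[19.2,-0.3,3.5],"turn":0,"claw":0},
  {"slide":[19.2,-0.3,6.2],"turn":0,"claw":0},
  {"slide":[19.2,-0.3,7.0],"turn":0,"claw":0},
  {"slide":[19.2,-0.3,7.6],"turn":0,"claw":0},
  {"slide":[19.2,-0.3,7.6],"turn":0,"claw":0},
  {"slide":[19.2,-0.3,4],"turn":0,"claw":0},
  {"slide":[19.2,-0.3,0.5],"turn":0,"claw":0},
  {"slide":[15,-0.3,0],"turn":0,"claw":0},
  {"slide":[10.5,-0.2,0],"turn":0,"claw":2},
  {"slide":[6,-0.1,0],"turn":0,"claw":5},
  {"slide":[2,0,0],"turn":0,"claw":6},
  {"slide":[0,0,0],"turn":0,"claw":6},
  {"slide":[0,0,0],"turn":0,"claw":6},
])

```text
time: 16.25
tcp_pos: [0.6373, 0.0715, 0.3001]
tcp_rot: [0.699, 0.715, -0.001, 0.001]
force: [-0.3, -0.4, 0.6]
gripper_width: 0.416
```

Run:
```python
from h import *
slide(loc(-.1175,0,.19),1.600)
w=cams.get_image('wrist')
ims=[]
for i,th in enumerate((-.05,0.0,.05)):
  P=[TL(th,-.09,.028*np.cos(k),.028*np.sin(k)) for k in np.linspace(0,6.28,24)]+[TL(th,-.145,-.01+.014*np.cos(k),.014*np.sin(k)) for k in np.linspace(0,6.28,14)]
  P+=[TL(th,a,-.01,o) for a in (-.13,-.115,-.1) for o in(-.014,.014)]
  crop(w,320,140,90,180,3,f'c{i}',proj(w,np.array(P))); ims.append(cv2.imread(f'pics/c{i}.png'))
cv2.imwrite('pics/d.png',np.hstack(ims)[:, :800])
```

```text
t 16.25 tcp [0.6373 0.0715 0.3001] slide cm [ 1.04 -0.36 11.01] turn -0.0073
F [-0.3 -0.4  0.6] w 0.416
```

View pics/d.png

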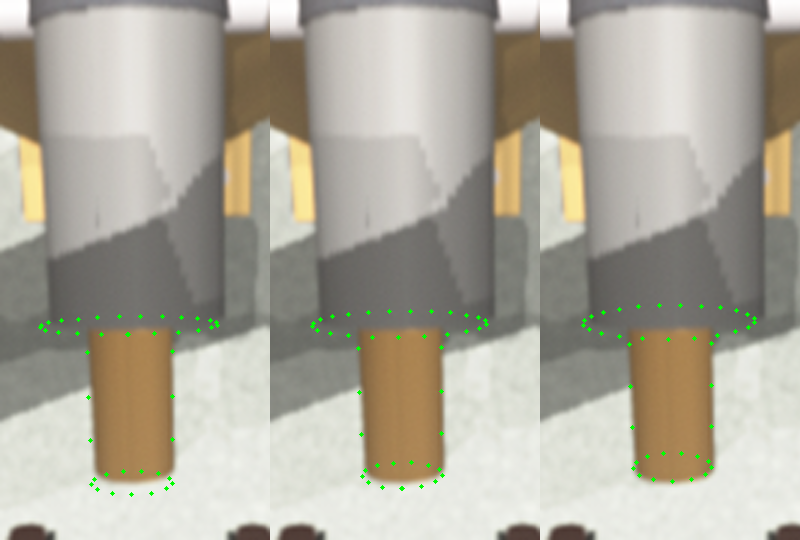

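Call:
carry_out([
  {"slide":[0.4,-0.2,1],"turn":0,"claw":7},
  {"slide":[0.8,-0.36,3],"turn":-0.007,"claw":7},
  {"slide":[0.8,-0.36,5],"turn":-0.007,"claw":7},
  {"slide":[0.8,-0.36,6],"turn":-0.007,"claw":7},
  {"slide":[0.8,-0.36,6],"turn":-0.007,"claw":7},
])

```text
time: 16.8
tcp_pos: [0.6315, 0.0862, 0.2375]
tcp_rot: [0.693, 0.721, -0.001, -0.001]
force: [0.2, 0.2, -0.3]
gripper_width: 0.793
```

Run:
```python
from h import *
slide(loc(-.12,0,.186),1.600)
w=cams.get_image('wrist')
cv2.imwrite('pics/w12.png',w['pixels'][:,:,::-1])
```

```text
t 16.8 tcp [0.6315 0.0862 0.2375] slide cm [-0.71  0.2   5.15] turn 0.0092
F [ 0.2  0.2 -0.3] w 0.793
```

View pics/w12.png

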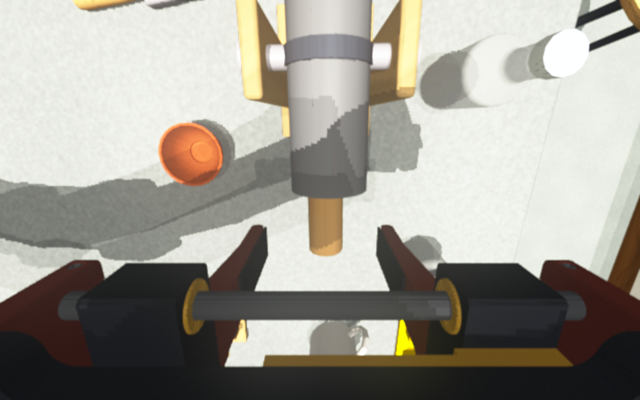

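Call:
carry_out([
  {"slide":[-0.3,0.1,1],"turn":0.009,"claw":7},
  {"slide":[-0.6,0.2,2.5],"turn":0.009,"claw":7},
  {"slide":[-0.7,0.2,4],"turn":0.009,"claw":7},
  {"slide":[-0.7,0.2,5],"turn":0.009,"claw":7},
  {"slide":[-0.7,0.2,5.15],"turn":0.009,"claw":7},
  {"slide":[-0.7,0.2,5.15],"turn":0.009,"claw":7},
  {"slide":[-0.7,0.2,5.15],"turn":0.009,"claw":7},
])

```text
time: 17.55
tcp_pos: [0.6352, 0.0781, 0.1882]
tcp_rot: [0.697, 0.717, 0.0, 0.0]
force: [-0.2, -1.1, 0.3]
gripper_width: 0.794
```

Run:
```python
from h import *
slide(loc(-.12,0,.187),1.600)
w=cams.get_image('wrist')
cv2.imwrite('pics/w13.png',w['pixels'][:,:,::-1])
s=cams.get_image('scene');crop(s,355,190,80,70,8,'s13')
```

```text
t 17.55 tcp [0.6352 0.0781 0.1882] slide cm [ 0.11 -0.15  0.12] turn -0.002
F [-0.2 -1.1  0.3] w 0.794
```

View pics/w13.png

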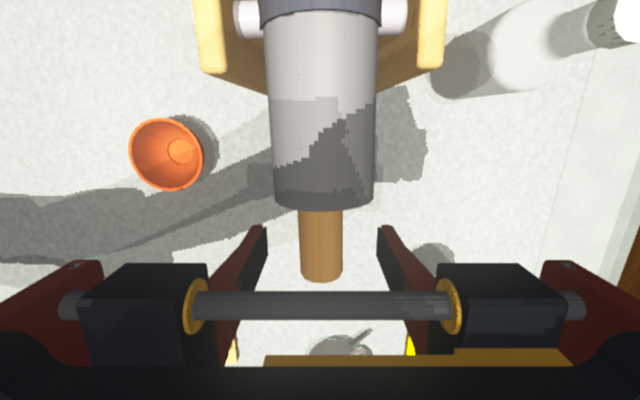

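View pics/s13.png

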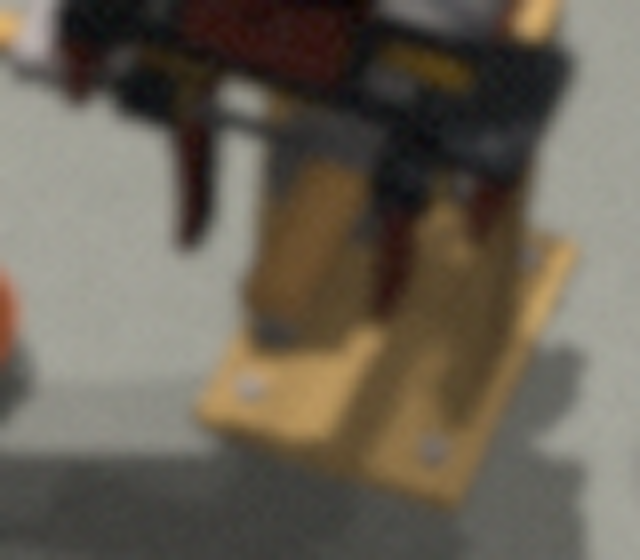

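Call:
carry_out([
  {"slide":[0,-0.05,0.1],"turn":0,"claw":4},
  {"slide":[0,-0.05,0.1],"turn":0,"claw":2},
  {"slide":[0,-0.05,0.1],"turn":0,"claw":2},
  {"slide":[0,-0.05,0.1],"turn":0,"claw":2},
  {"slide":[0,-0.05,0.1],"turn":0,"claw":2},
  {"slide":[0,-0.05,0.1],"turn":0,"claw":2},
  {"slide":[0,-0.05,0.1],"turn":0,"claw":2},
  {"slide":[0,-0.05,0.1],"turn":0,"claw":2},
], newtons=25)

```text
time: 18.45
tcp_pos: [0.6344, 0.0778, 0.1868]
tcp_rot: [0.697, 0.717, 0.0, 0.0]
force: [0.5, -0.0, 0.1]
gripper_width: 0.313
```

Run:
```python
from h import *
slide(loc(-.12,0,.187),1.600)
w=cams.get_image('wrist')
crop(w,320,200,260,200,3,'w14')
```

```text
t 18.45 tcp [0.6344 0.0778 0.1868] slide cm [ 0.13 -0.08 -0.02] turn -0.0021
F [ 0.5 -0.   0.1] w 0.313
```

View pics/w14.png

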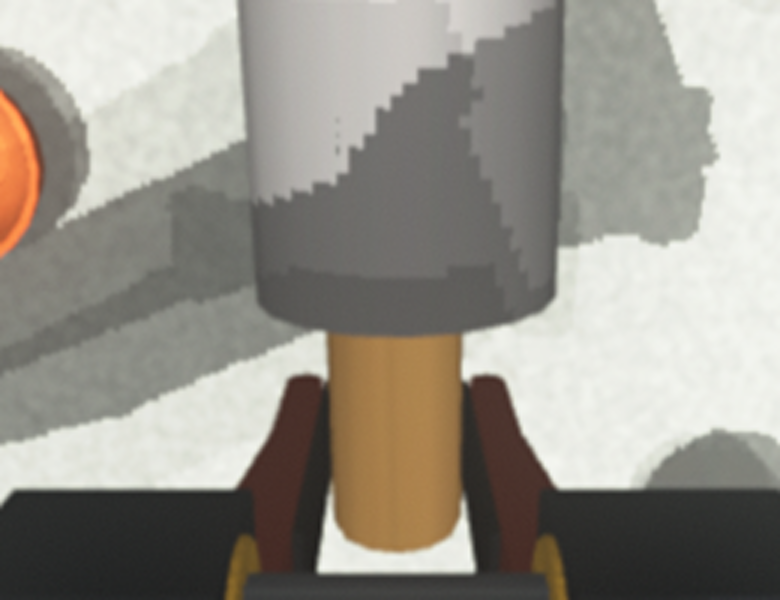

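Call:
carry_out([
  {"slide":[0,0,-0.3],"turn":0,"claw":2},
  {"slide":[0,0,-0.6],"turn":0,"claw":2},
  {"slide":[0,0,-0.9],"turn":0,"claw":2},
  {"slide":[0,0,-1.2],"turn":0,"claw":2},
  {"slide":[0,0,-1.2],"turn":0,"claw":2},
  {"slide":[0,0,-1.2],"turn":0,"claw":2},
])

```text
time: 19.1
tcp_pos: [0.6344, 0.0777, 0.1988]
tcp_rot: [0.698, 0.717, 0.0, 0.0]
force: [0.0, -0.8, -1.3]
gripper_width: 0.314
```

Run:
```python
from h import *
slide(loc(-.12,0,.199),1.600)
w=cams.get_image('wrist')
crop(w,320,200,260,200,3,'w15')
s=cams.get_image('scene');crop(s,355,190,80,70,8,'s15')
```

```text
t 19.1 tcp [0.6344 0.0777 0.1988] slide cm [ 0.15 -0.08 -0.02] turn -0.0023
F [ 0.  -0.8 -1.3] w 0.314
```

View pics/w15.png

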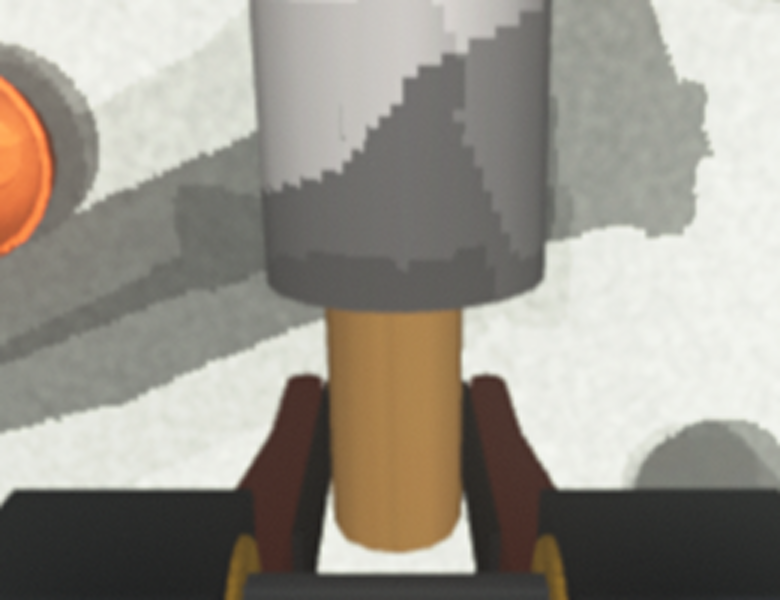

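View pics/s15.png

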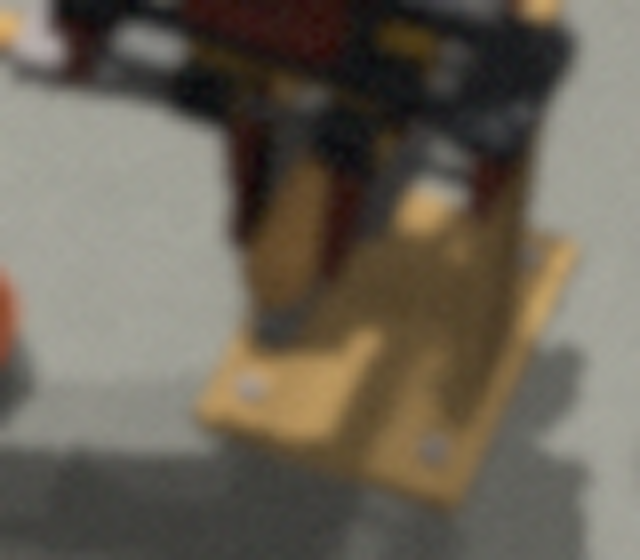

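Call:
carry_out([
  {"slide":[-0.4,0,0],"turn":0,"claw":2},
  {"slide":[-1.2,0,0],"turn":0,"claw":2},
  {"slide":[-2.1,0,0],"turn":0,"claw":2},
  {"slide":[-3,0,0],"turn":0,"claw":2},
  {"slide":[-4,0,0],"turn":0,"claw":2},
  {"slide":[-5,0,0],"turn":0,"claw":2},
])

```text
time: 19.8
tcp_pos: [0.6358, 0.0265, 0.1987]
tcp_rot: [0.698, 0.716, -0.0, 0.0]
force: [-0.2, 0.4, -1.3]
gripper_width: 0.313
```

Run:
```python
from h import *
slide(loc(-.17,0,.199),1.600)
w=cams.get_image('wrist')
crop(w,320,200,260,200,3,'w16')
```

```text
t 19.8 tcp [0.6358 0.0265 0.1987] slide cm [ 0.26 -0.04 -0.03] turn -0.0028
F [-0.2  0.4 -1.3] w 0.313
```

View pics/w16.png

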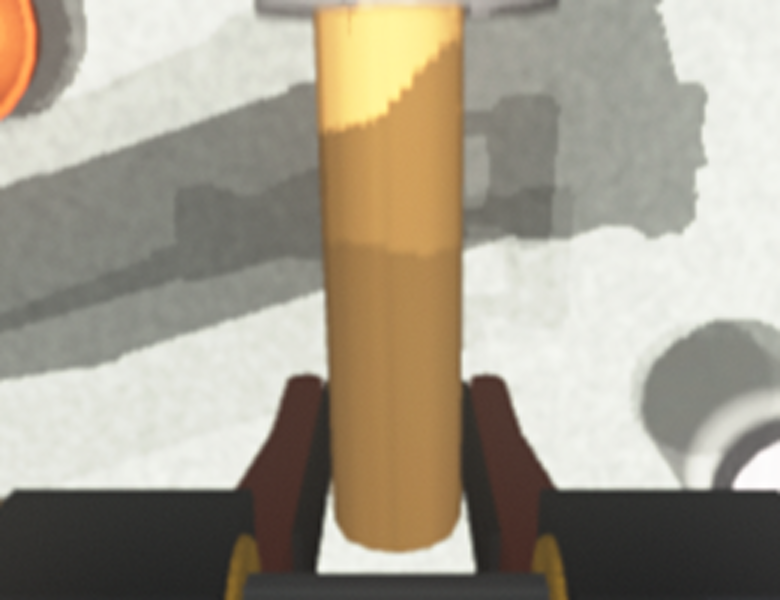

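Drawing out cleanly, no contact force. Continuing well past the lip.

Call:
carry_out([
  {"slide":[-1,0,0],"turn":0,"claw":2},
  {"slide":[-2.2,0,0],"turn":0,"claw":2},
  {"slide":[-3.5,0,0],"turn":0,"claw":2},
  {"slide":[-5,0,0],"turn":0,"claw":2},
  {"slide":[-6.5,0,0],"turn":0,"claw":2},
  {"slide":[-8,0,0],"turn":0,"claw":2},
  {"slide":[-9.5,0,0],"turn":0,"claw":2},
  {"slide":[-11,0,0],"turn":0,"claw":2},
  {"slide":[-12.5,0,0],"turn":0,"claw":2},
  {"slide":[-13,0,0],"turn":0,"claw":2},
  {"slide":[-13,0,0],"turn":0,"claw":2},
])

```text
time: 20.95
tcp_pos: [0.6392, -0.1034, 0.1986]
tcp_rot: [0.698, 0.716, -0.0, -0.0]
force: [-0.5, -0.7, -2.1]
gripper_width: 0.31
```

Run:
```python
from h import *
slide(loc(-.17,0,.199),1.600)
w=cams.get_image('wrist');cv2.imwrite('pics/w17.png',w['pixels'][:,:,::-1])
s=cams.get_image('scene');crop(s,330,230,130,100,6,'s17')
t=cams.get_image('top');crop(t,300,190,130,100,6,'t17')
```

```text
t 20.95 tcp [ 0.6392 -0.1034  0.1986] slide cm [13.26 -0.05 -0.04] turn -0.0039
F [-0.5 -0.7 -2.1] w 0.31
```

View pics/w17.png

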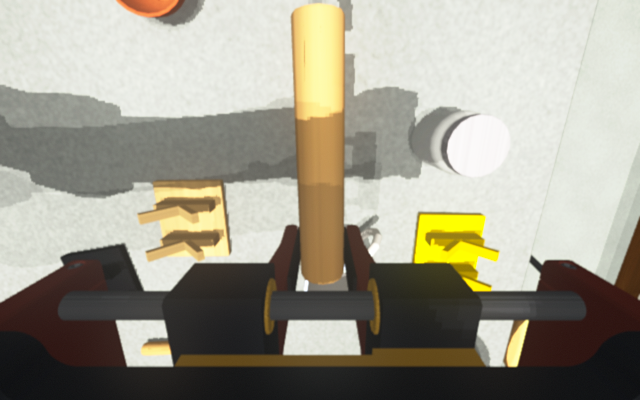

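View pics/s17.png

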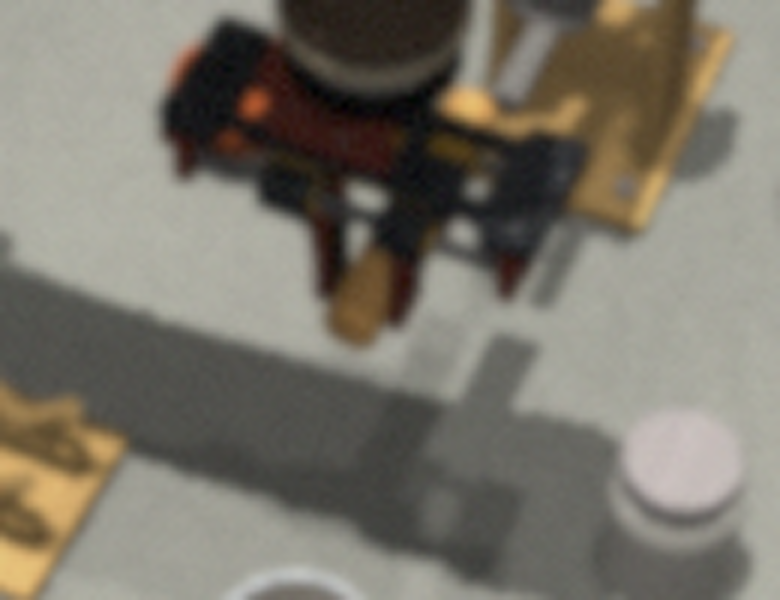

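View pics/t17.png

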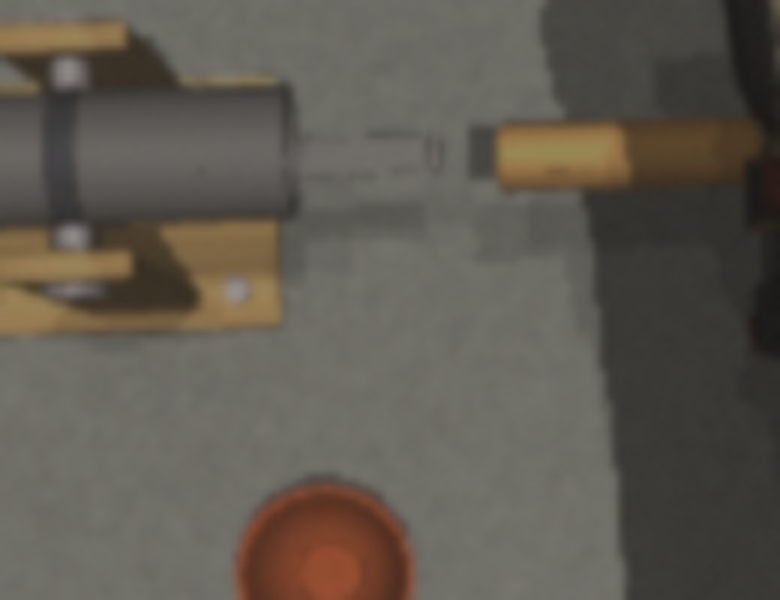

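```bash
cat > rp.py <<'E'
from h import *
from scipy.optimize import least_squares
w=cams.get_image('wrist'); s=readout.get_state(); R=Ro.from_quat(s['tcp_rot']).as_matrix(); p0=s['tcp_pos']
im=w['pixels'].astype(int)
# wood mask: R-B large
m=((im[:,:,0]-im[:,:,2])>55)
m[:, :285]=0; m[:,352:]=0; m[290:]=0
n,l,st,c=cv2.connectedComponentsWithStats(m.astype(np.uint8)); k=1+np.argmax(st[1:,4]); m=l==k
print('bbox',st[k])
for r in (10,20,60,120,180,220): 
    cc=np.where(m[r])[0]; print(r,cc.min(),cc.max(),end=' | ')
print()
def sil(o,pit,dz,yaw,lat):
    a=np.array([np.cos(pit)*np.cos(yaw),np.cos(pit)*np.sin(yaw),np.sin(pit)]) # tool frame, pit>0: rear lower(tool z down)
    P=[]
    b=np.array([-np.sin(yaw),np.cos(yaw),0]); n=np.cross(a,b)
    for e in (-.075,.075):
        for k in np.linspace(0,2*np.pi,40): P.append(np.array([o,lat,dz])+a*e+.014*(np.cos(k)*b+np.sin(k)*n))
    q=proj(w,np.array(P)@R.T+p0)
    h=cv2.convexHull(q.astype(np.float32)); return h
def feats(h):
    h=h[:,0]; f=[h[:,1].min(),h[:,1].max()]
    z=np.zeros((400*1,640)); 
    for r in (20,60,120,180,220):
        xs=[]
        for i in range(len(h)):
            a,b=h[i],h[(i+1)%len(h)]
            if (a[1]-r)*(b[1]-r)<=0 and a[1]!=b[1]: xs.append(a[0]+(r-a[1])/(b[1]-a[1])*(b[0]-a[0]))
        f+=[min(xs),max(xs)] if xs else [0,0]
    return np.array(f)
rows=np.where(m.any(1))[0]
ob=[rows.min(),rows.max()+1]
for r in (20,60,120,180,220): cc=np.where(m[r])[0]; ob+=[cc.min(),cc.max()+1]
ob=np.array(ob)-.5
o=least_squares(lambda x: feats(sil(*x))-ob,[.05,0,0,0,0],x_scale=[.01,.05,.01,.02,.002],diff_step=1e-3,loss='soft_l1')
print('o,pitch,dz,yaw,lat',np.round(o.x,4)); print(np.round(feats(sil(*o.x))-ob,1))
E
python3 rp.py
```

```text
bbox [  291     3    54   282 13046]
10 294 342 | 20 291 344 | 60 293 344 | 120 296 343 | 180 298 343 | 220 300 342 | 
o,pitch,dz,yaw,lat [ 0.0522  0.024  -0.0037 -0.015  -0.001 ]
[ 0.2 -0.3  0.3  0.  -0.1 -0.2 -0.7  0.6 -0.3  0.3 -0.7  1.1]
```

Run:
```python
from h import *
w=cams.get_image('wrist')
q=np.array([.4626,-.1694,-1.5353]); c,s=np.cos(q[2]),np.sin(q[2]);R=np.array([[c,-s,0],[s,c,0],[0,0,1]])
P=[[sx*55,sy*45,12] for sx in(-1,1) for sy in(-1,1)]+[[x,sy*35,70] for x in(-30,-18,18,30) for sy in(-1,1)]
P=np.array(P)/1e3@R.T+[q[0],q[1],0]
crop(w,185,215,110,100,7,'r1',proj(w,P))
```

```text
(no output)
```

View pics/r1.png

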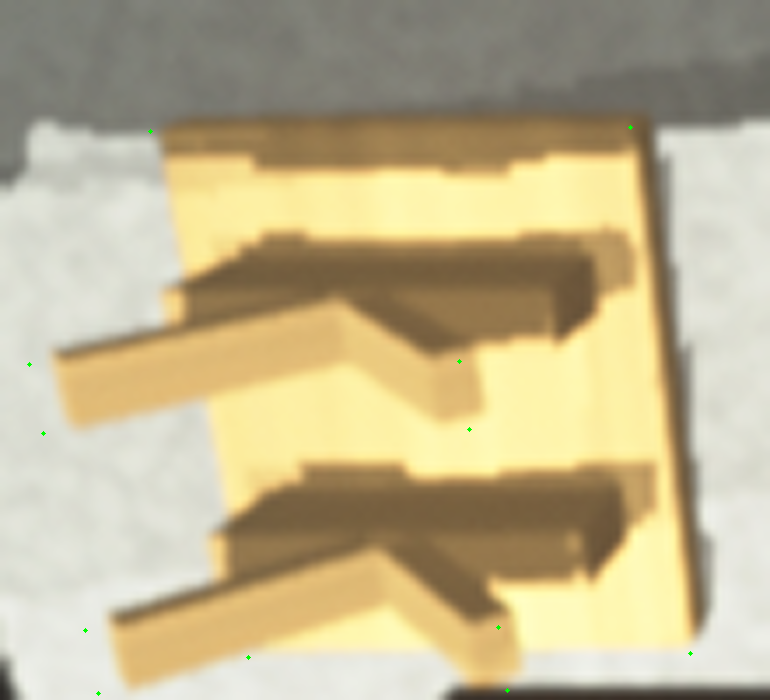

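Call:
carry_out([
  {"slide":[-0.8,-1.2,0],"turn":0,"claw":2},
  {"slide":[-2,-3,0],"turn":0,"claw":2},
  {"slide":[-3.3,-5,0],"turn":0,"claw":2},
  {"slide":[-4.6,-7,0],"turn":0,"claw":2},
  {"slide":[-5.9,-9,0],"turn":0,"claw":2},
  {"slide":[-7.2,-11,0],"turn":0,"claw":2},
  {"slide":[-8.5,-13,0],"turn":0,"claw":2},
  {"slide":[-9.8,-15,0.8],"turn":0,"claw":2},
  {"slide":[-10.8,-16.8,2.3],"turn":0,"claw":2},
  {"slide":[-11.2,-17.6,3.8],"turn":0,"claw":2},
  {"slide":[-11.2,-17.6,5.2],"turn":0,"claw":2},
  {"slide":[-11.2,-17.6,5.8],"turn":0,"claw":2},
  {"slide":[-11.2,-17.6,5.8],"turn":0,"claw":2},
])

```text
time: 22.5
tcp_pos: [0.4664, -0.2181, 0.1401]
tcp_rot: [0.697, 0.717, 0.0, -0.001]
force: [0.3, 0.8, -1.2]
gripper_width: 0.307
```

```bash
cat > chk.py <<'E'
from h import *
import sys
slide([.4664,-.2202,.0563],1.597)
w=cams.get_image('wrist');cv2.imwrite(f'pics/w{sys.argv[1]}.png',w['pixels'][:,:,::-1])
s=cams.get_image('scene');crop(s,265,260,90,70,8,'s'+sys.argv[1])
t=cams.get_image('top');crop(t,390,235,90,70,8,'t'+sys.argv[1])
E
python3 chk.py 20
```

```text
t 22.5 tcp [ 0.4664 -0.2181  0.1401] slide cm [-0.21  0.01  8.38] turn 0.0018
F [ 0.3  0.8 -1.2] w 0.307
```

View pics/w20.png

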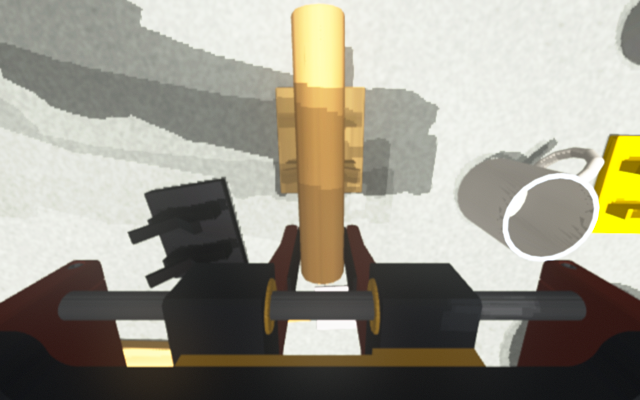

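View pics/s20.png

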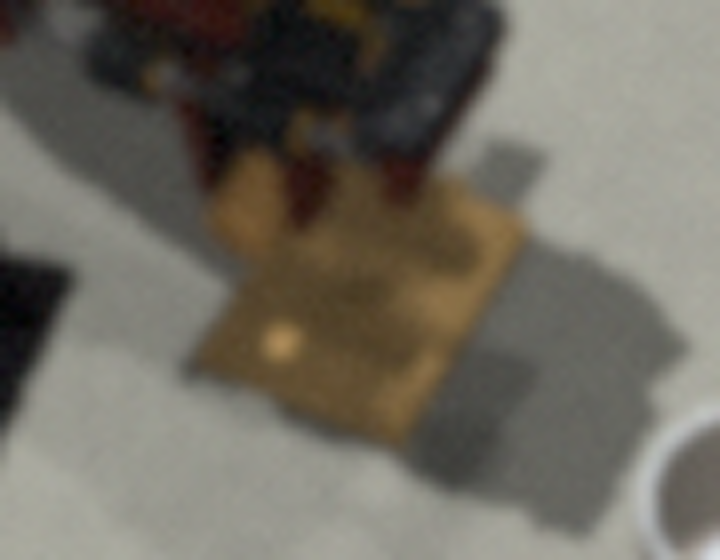

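View pics/t20.png

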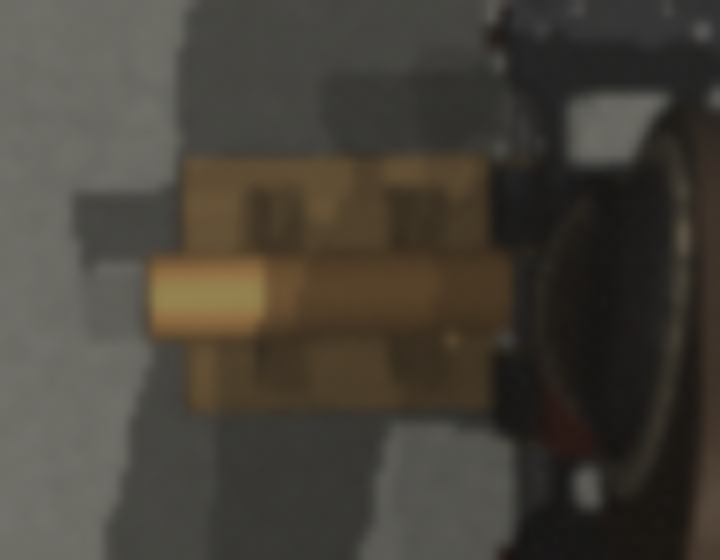

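```bash
python3 rp.py
python3 - <<'E'
from h import *
t=cams.get_image('top'); s=readout.get_state(); R=Ro.from_quat(s['tcp_rot']).as_matrix()
for o in(.125,.1272,.13):
  q=proj(t,s['tcp_pos']+R@np.array([o,-.001,-.003]))[0]; print(o,((q+.5-[345,200])*8).round(0))
u,v=168.5/8+345-.5,0
for r,n in ((284,'base')): print(atz(t,(183+492)/2/8+345-.5,(157+411)/2/8+200-.5,.012))
w=cams.get_image('wrist'); crop(w,320,140,140,110,5,'w21')
E
```

```text
bbox [  285     4    67   281 15065]
10 294 341 | 20 291 344 | 60 293 344 | 120 285 351 | 180 285 351 | 220 300 342 | 
o,pitch,dz,yaw,lat [ 0.0514 -0.0104 -0.0044 -0.0146 -0.001 ]
[-0.1  0.1 -0.3  0.5 -0.6  0.2 10.  -7.3 12.5 -7.8 -0.8  0.9]
0.125 [152. 288.]
0.1272 [145. 288.]
0.13 [137. 288.]Traceback (most recent call last):
  File "<stdin>", line 6, in <module>
TypeError: cannot unpack non-iterable int object
```

Call:
carry_out([
  {"slide":[-0.2,0,1],"turn":0,"claw":2},
  {"slide":[-0.24,0,2.5],"turn":0,"claw":2},
  {"slide":[-0.24,0,4],"turn":0,"claw":2},
  {"slide":[-0.24,0,5.5],"turn":0,"claw":2},
  {"slide":[-0.24,0,6.6],"turn":0,"claw":2},
  {"slide":[-0.24,0,7.2],"turn":0,"claw":2},
  {"slide":[-0.24,0,7.4],"turn":0,"claw":2},
  {"slide":[-0.24,0,7.4],"turn":0,"claw":2},
  {"slide":[-0.24,0,7.4],"turn":0,"claw":2},
])

```text
time: 23.65
tcp_pos: [0.4668, -0.2214, 0.0672]
tcp_rot: [0.697, 0.717, 0.0, 0.0]
force: [0.3, 0.3, -0.4]
gripper_width: 0.311
```

```bash
python3 chk.py 22
```

```text
t 23.65 tcp [ 0.4668 -0.2214  0.0672] slide cm [ 0.12 -0.04  1.09] turn 0.0008
F [ 0.3  0.3 -0.4] w 0.311
```

View pics/w22.png

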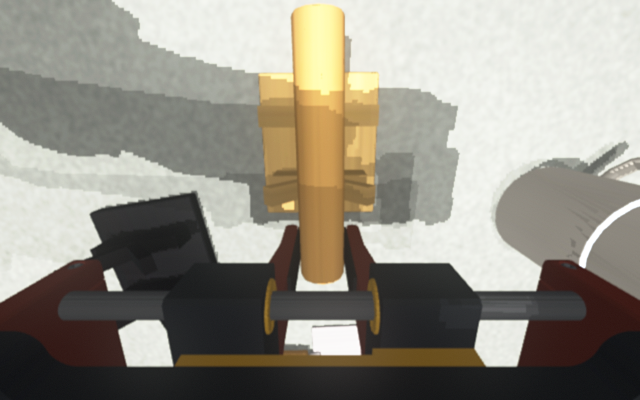

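View pics/t22.png

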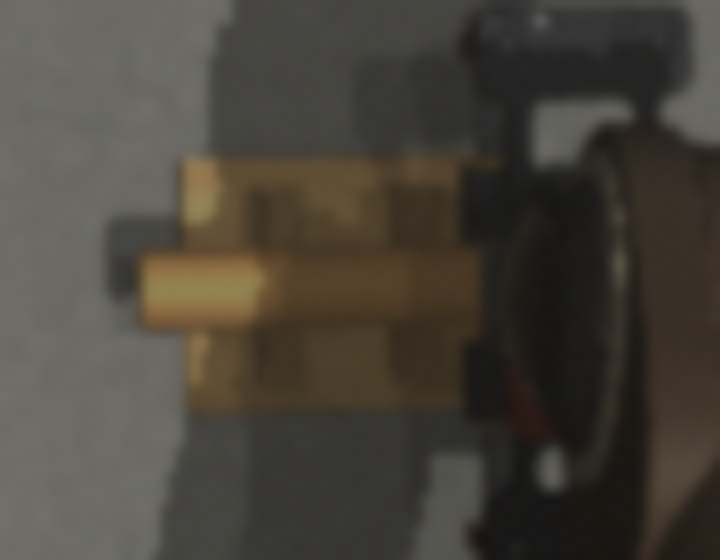

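Call:
carry_out([
  {"slide":[0.1,0,0.2],"turn":0,"claw":2},
  {"slide":[0.1,0,0.4],"turn":0,"claw":2},
  {"slide":[0.1,0,0.6],"turn":0,"claw":2},
  {"slide":[0.1,0,0.75],"turn":0,"claw":2},
  {"slide":[0.1,0,0.9],"turn":0,"claw":2},
  {"slide":[0.1,0,0.9],"turn":0,"claw":2},
  {"slide":[0.1,0,0.9],"turn":0,"claw":2},
])

```text
time: 24.5
tcp_pos: [0.4664, -0.2202, 0.0577]
tcp_rot: [0.697, 0.717, -0.0, -0.0]
force: [-0.1, 0.9, -0.6]
gripper_width: 0.312
```

```bash
python3 chk.py 23
```

```text
t 24.5 tcp [ 0.4664 -0.2202  0.0577] slide cm [0.   0.   0.14] turn 0.0009
F [-0.1  0.9 -0.6] w 0.312
```

View pics/w23.png

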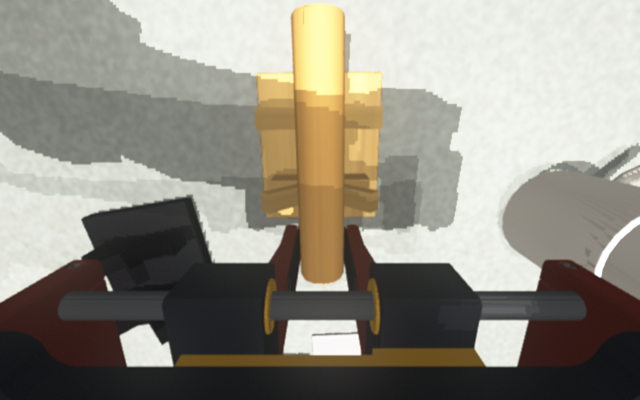

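Not in contact yet (z force still only the weight). Lowering in 0.5–1 mm steps.

Call:
carry_out([
  {"slide":[0,0,0.1],"turn":0,"claw":2},
  {"slide":[0,0,0.2],"turn":0,"claw":2},
  {"slide":[0,0,0.2],"turn":0,"claw":2},
  {"slide":[0,0,0.2],"turn":0,"claw":2},
])

```text
time: 25.05
tcp_pos: [0.4663, -0.2203, 0.0558]
tcp_rot: [0.697, 0.717, -0.0, -0.0]
force: [-0.9, -0.6, -0.5]
gripper_width: 0.311
```

Call:
carry_out([
  {"slide":[0,0,0.1],"turn":0,"claw":2},
  {"slide":[0,0,0.2],"turn":0,"claw":2},
  {"slide":[0,0,0.2],"turn":0,"claw":2},
  {"slide":[0,0,0.2],"turn":0,"claw":2},
])

```text
time: 25.45
tcp_pos: [0.4659, -0.2205, 0.0541]
tcp_rot: [0.698, 0.717, -0.0, -0.0]
force: [-3.2, -0.3, 5.7]
gripper_width: 0.311
```

Call:
carry_out([
  {"slide":[0,-0.1,0],"turn":0,"claw":2},
  {"slide":[0,-0.15,0],"turn":0,"claw":2},
  {"slide":[0,-0.15,0],"turn":0,"claw":2},
])

```text
time: 25.75
tcp_pos: [0.4654, -0.2204, 0.054]
tcp_rot: [0.697, 0.717, 0.0, 0.0]
force: [0.2, -0.5, 2.5]
gripper_width: 0.307
```

```bash
python3 chk.py 24; python3 rp.py
```

```text
t 25.75 tcp [ 0.4654 -0.2204  0.054 ] slide cm [ 0.02  0.1  -0.23] turn 0.0008
F [ 0.2 -0.5  2.5] w 0.307
bbox [  285     1    67   284 16220]
10 294 346 | 20 293 347 | 60 294 346 | 120 285 351 | 180 285 351 | 220 300 343 | 
o,pitch,dz,yaw,lat [ 0.0517 -0.0285 -0.0062 -0.0063 -0.0005]
[-0.1  0.2 -0.6  0.3 -0.2  0.5 10.9 -5.6 13.1 -6.8 -0.5  0.5]
```

View pics/w24.png

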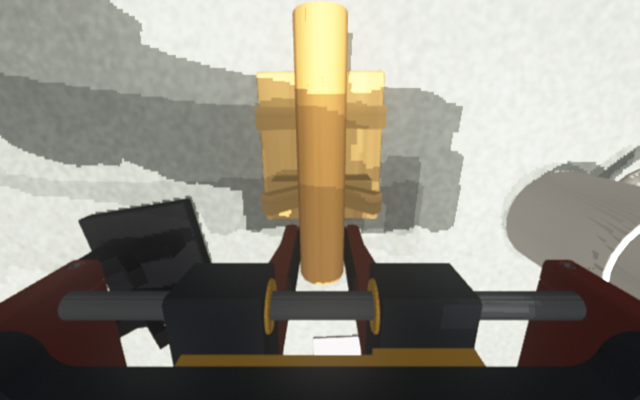

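View pics/s24.png

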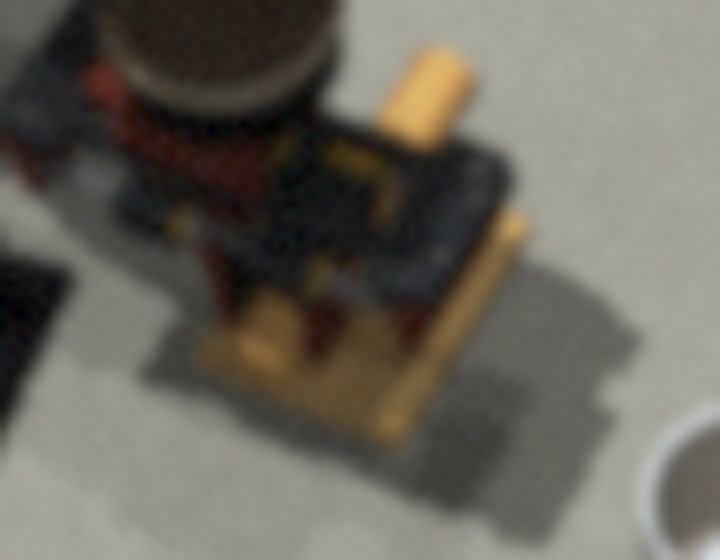

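Call:
carry_out([
  {"slide":[0,0,0.05],"turn":0,"claw":2},
  {"slide":[0,0,0.1],"turn":0,"claw":2},
  {"slide":[0,0,0.1],"turn":0,"claw":2},
])

```text
time: 26.25
tcp_pos: [0.4653, -0.2206, 0.0533]
tcp_rot: [0.698, 0.717, 0.0, 0.001]
force: [-0.8, 0.2, 8.4]
gripper_width: 0.309
```

Call:
carry_out([
  {"slide":[0,0,0],"turn":0,"claw":2.4},
  {"slide":[0,0,0],"turn":0,"claw":2.6},
  {"slide":[0,0,0],"turn":0,"claw":2.6},
  {"slide":[0,0,0],"turn":0,"claw":2.6},
  {"slide":[0,0,0],"turn":0,"claw":2.6},
], newtons=4)

```text
time: 26.75
tcp_pos: [0.4651, -0.2206, 0.0528]
tcp_rot: [0.698, 0.717, 0.0, 0.0]
force: [1.8, -1.9, 3.2]
gripper_width: 0.314
```

```bash
python3 chk.py 25
```

```text
t 26.75 tcp [ 0.4651 -0.2206  0.0528] slide cm [ 0.03  0.13 -0.35] turn 0.0007
F [ 1.8 -1.9  3.2] w 0.314
```

View pics/w25.png

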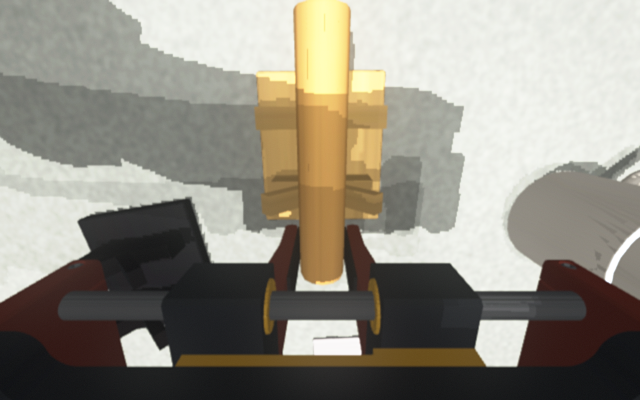

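```bash
sed -e 's/(20,60,120,180,220)/(12,25,40,60,225,240)/g' rp.py > rp2.py; python3 rp2.py
python3 - <<'E'
from h import *
w=cams.get_image('wrist'); crop(w,320,70,110,140,5,'w26')
E
```

```text
bbox [  285     0    67   285 16478]
10 294 350 | 20 294 350 | 60 295 349 | 120 285 351 | 180 285 351 | 220 300 343 | 
o,pitch,dz,yaw,lat [ 0.0517 -0.0447 -0.0069  0.      0.    ]
[ 0.  -0.  -0.3 -0.3  0.1  0.3 -0.5 -0.1  0.1 -0.7 -0.   0.7  0.4  0.3]
```

View pics/w26.png

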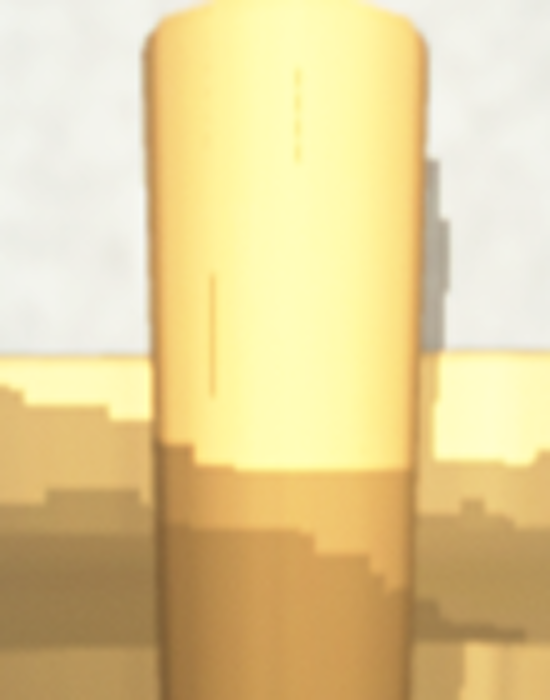

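Call:
carry_out([
  {"slide":[0,0,-0.05],"turn":0,"claw":2.7},
  {"slide":[0,0,-0.1],"turn":0,"claw":2.7},
  {"slide":[0,0,-0.13],"turn":0,"claw":2.7},
  {"slide":[0,0,-0.13],"turn":0,"claw":2.7},
  {"slide":[0,0,-0.13],"turn":0,"claw":2.7},
], newtons=3)

```text
time: 27.5
tcp_pos: [0.4647, -0.2198, 0.0539]
tcp_rot: [0.697, 0.717, 0.0, -0.0]
force: [2.1, 0.0, -0.0]
gripper_width: 0.317
```

```bash
python3 rp2.py
```

```text
bbox [  285     1    67   284 16221]
10 297 349 | 20 296 350 | 60 297 349 | 120 285 351 | 180 289 351 | 220 300 343 | 
o,pitch,dz,yaw,lat [ 0.0522 -0.0056 -0.0054  0.      0.0006]
[ 0.  -0.  -0.4 -0.  -0.1 -0.3 -0.7 -0.7 -0.2 -0.2  0.9  1.6  1.2  1.2]
```

Call:
carry_out([
  {"slide":[0,0.05,0],"turn":0,"claw":2.8},
  {"slide":[0,0.08,0],"turn":0,"claw":2.9},
  {"slide":[0,0.08,0],"turn":0,"claw":3.1},
  {"slide":[0,0.08,0],"turn":0,"claw":3.5},
  {"slide":[0,0.08,0],"turn":0,"claw":4.5},
  {"slide":[0,0.08,0],"turn":0,"claw":5.5},
  {"slide":[0,0.08,0],"turn":0,"claw":5.5},
  {"slide":[0,0.08,0],"turn":0,"claw":5.5},
])

```text
time: 28.35
tcp_pos: [0.4656, -0.2203, 0.0541]
tcp_rot: [0.697, 0.717, -0.0, 0.0]
force: [-0.6, 0.2, -0.1]
gripper_width: 0.624
```

```bash
python3 chk.py 28; python3 rp2.py
```

```text
t 28.35 tcp [ 0.4656 -0.2203  0.0541] slide cm [ 0.01  0.08 -0.22] turn 0.0008
F [-0.6  0.2 -0.1] w 0.624
bbox [  285     0    67   284 16185]
10 292 345 | 20 292 346 | 60 293 345 | 120 285 351 | 180 285 351 | 220 299 343 | 
o,pitch,dz,yaw,lat [ 0.0531  0.0121 -0.0045 -0.0088 -0.001 ]
[ 0.1 -0.3 -0.3  0.3  0.1  0.2 -0.4 -0.   0.3 -0.3 -1.   0.7 -0.4  0.6]
```

View pics/w28.png

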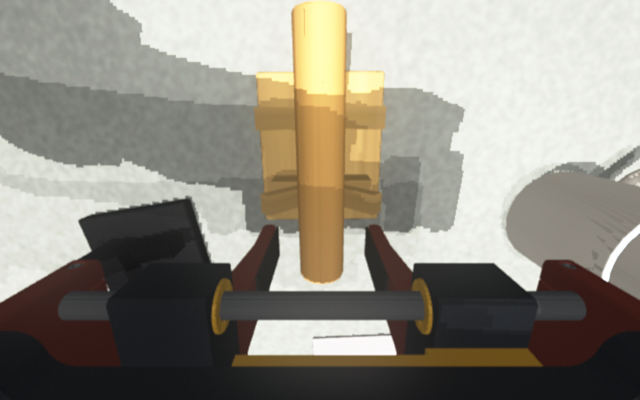

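Released, and the roller lies level in the saddles. Retreating straight up and away.

Call:
carry_out([
  {"slide":[0,0,-1.5],"turn":0,"claw":5.5},
  {"slide":[0,0,-4],"turn":0,"claw":5.5},
  {"slide":[0,0,-8],"turn":0,"claw":5.5},
  {"slide":[0,0,-12],"turn":0,"claw":5.5},
  {"slide":[-3,0,-15],"turn":0,"claw":5.5},
  {"slide":[-7,0,-17],"turn":0,"claw":5.5},
  {"slide":[-11,0,-18],"turn":0,"claw":5.5},
  {"slide":[-15,0,-18],"turn":0,"claw":5.5},
  {"slide":[-19,0,-18],"turn":0,"claw":5.5},
  {"slide":[-20,0,-18],"turn":0,"claw":5.5},
  {"slide":[-20,0,-18],"turn":0,"claw":5.5},
])

```text
time: 29.65
tcp_pos: [0.4703, -0.4216, 0.2332]
tcp_rot: [0.699, 0.716, 0.0, -0.001]
force: [0.1, 0.3, 0.1]
gripper_width: 0.628
```

Run:
```python
from h import *
t=cams.get_image('top'); s=cams.get_image('scene')
crop(t,390,235,70,50,9,'tf'); crop(s,265,260,70,60,9,'sf'); cv2.imwrite('pics/tfull.png',t['pixels'][:,:,::-1])
```

```text
(no output)
```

View pics/tf.png

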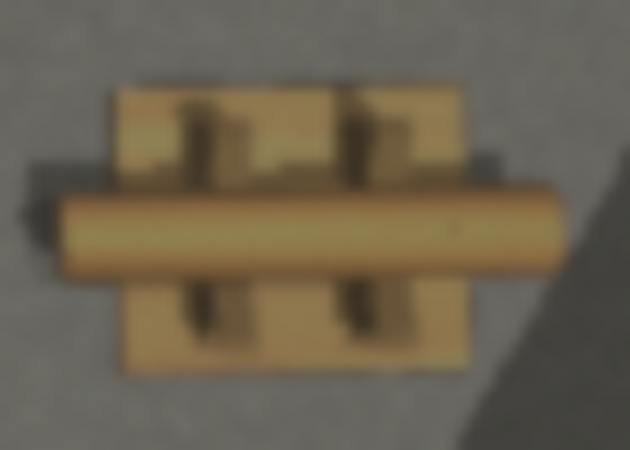

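View pics/sf.png

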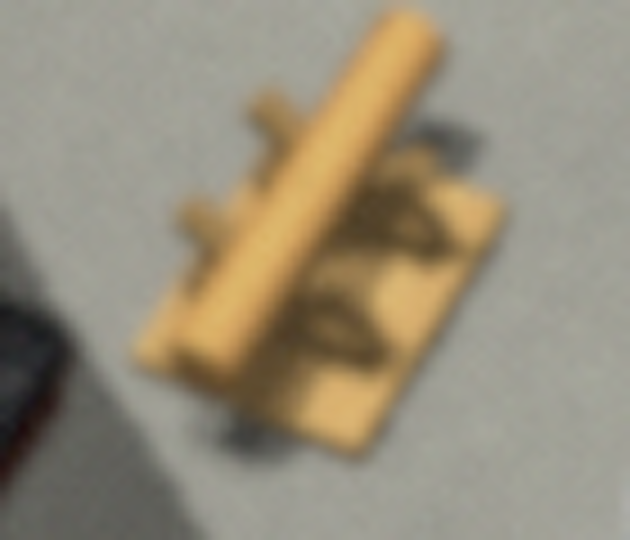

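View pics/tfull.png

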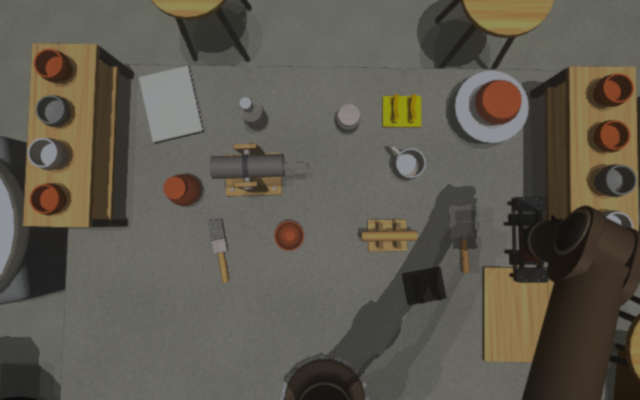

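Run:
```python
from h import *
t=cams.get_image('top')
a=atz(t,60/9+355-.5,233/9+210-.5,.06);b=atz(t,567/9+355-.5,230/9+210-.5,.06)
print(a,b,(a+b)/2,np.linalg.norm(a-b))
print(env.finish_job())
```

```text
[ 0.4600901 -0.0937794  0.06     ] [ 0.46394931 -0.24692363  0.06      ] [ 0.46201971 -0.17035151  0.06      ] 0.1531928511867197
the job is handed in; nothing more can be done
None
```

The roller is lying in the plywood rest's two saddles, and I have handed the job in at about 30 s of the 58 s allowed.

**What I did:**
- I pressed the tube mouth-down in small steps until the roller slid to the lip by itself, which happened only near 0.5–0.6 rad.
- Because the tool can only point down, I then pressed the closed end to bring the tube back to about level.
- I gripped the bare end at 25 N, lifted it 12 mm over the lip and drew it out about 180 mm along the tube.
- I lowered it into the saddles in small steps, let go gently and backed away.

**Last checks:**
- **Position:** in the top view the roller's centre is at (0.462, -0.170). The rest was measured at (0.462, -0.170) from the top camera, and at (0.463, -0.169) with the scene camera added.
- **Length:** the roller measured 153 mm against the nominal 150.
- **State:** the roller sat level after release, nothing was touching the gripper, and the bystanders looked unmoved in the final top view.

**What disagreed:**
- While pressing the tube, the fingertip heights gave tube angles about 0.15–0.3 rad different from the pictures. I went by the pictures.
- The stand's base plate lies about 13 mm off-centre from the hinge.
- While setting the roller down I pressed about 1 mm too far (8 N), which tipped its far end up by roughly 2 mm. I eased back and it settled level before I let go.

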